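# Clear the miniature painter's bench

## Robot

A 6-joint arm with a two-finger parallel gripper is mounted at the origin on the work surface. World frame = base frame: x ahead of the robot, y to its left, z up, the work surface at z = 0. Lengths are in m, angles in rad, forces in N, time in s.
With the tool pointing down it reaches from about 0.35 to 0.975 m from the base axis. Payload 17.4 kg.
Tool frame: the origin (TCP) lies between the finger pads; the fingertips stand 25 mm ahead of it and the grasp point (between the pads) lies 6 mm ahead of it; z points along the fingers, y is the direction in which the jaws open and shut (so a half turn about z gives the same grasp; the last joint's range is limited). The gripper opens to 85 mm and grips with 20 to 120 N. Pads are 22 mm wide; open, the fingers measure 114 mm over their backs; the gripper's body (76 mm by 85 mm) begins 54 mm behind the grasp point. The pads swing forward as they close: fully open they stand 13 mm farther back than shut.
Start: joints at [1.255, 0.116, 1.442, -0, 1.584, -0.038], TCP at [0.185, 0.649, 0.256] pointing down, gripper open.
Joint ranges: [-2.83, 2.83], [-0.83, 2.19], [0.07, 2.5], [-1.14, 4.28], [0.01, 3], [-2.97, 2.97]. Speed limits (rad/s): [1.89, 1.89, 2.22, 3.14, 3.14, 3.14].

## Interface

Orientations are given as a unit quaternion [x, y, z, w].
In Python, from cell import robot gives the robot as it stands.
- The arm moves only by the shell command python3 -m creep 'ROWS' [OPENING] [FORCE]. ROWS is JSON, a list that holds one entry, the list of rows, each a list of 6 numbers: the shift along the tool's x, y, z in units of 25 mm (1.0 is 25 mm), then the turn, a rotation vector about the tool's x, y, z in units of 5 degrees (1.0 is 5 degrees). In form: [[[x, y, z, wx, wy, wz], ...]]. A call has 1 to 10 rows; each row shifts and turns the commanded pose from where the row before left it, along the tool's axes as they then stand; what a row does not reach is not made up. A row lasts 1/12 s, in which the tool goes at most 41.7 mm and 7.16 degrees, less where a joint would pass 70% of its speed; a pose out of reach is approached as far as the arm can. A call is refused whole if a number of a shift passes 1 or a number of a turn 1, either way. A call with a gripper value outside its range is refused whole. OPENING is the closure, from -1 (fully open) to 1 (shut), set as the call begins (- or left out, the last holds). The fingers move at their own pace and stop on an object; FORCE is the grip in N (left out, the last holds). Time passes only in rows, so rows that do not move let the fingers close. It gives the time, the measured TCP pose, the force and the opening at its end, in the units of the state.
- robot.observe(): the state, without advancing time (a new reading comes with each control period).
- robot.capture(name): name is "side" or "top" or "wrist"; returns a dict with "color" (480x640x3 uint8, red, green, blue), "fov_y" (degrees; the focal length in pixels is half the picture's height over the tangent of half this angle, whatever the lens; pixels are square), "cx", "cy" (the principal point, pixels), "D" ([k1, k2, p1, p2, k3] as OpenCV has them; the pictures are not rectified), "xyz" and "attitude" of the camera in the world. Camera axes: x right, y down, z forward; pixel columns grow to the right and rows downward; lengths in m; the calibration is good to about 2 mm. A picture is of the moment at which its call begins. There is no depth.
- robot.sign_off(): hands the job in, once; it reports no verdict.
The state is a dict: "clock": time; "joints": joint angles; "joint_velocities": joint speeds; "tau": joint torques, N m; "tool_pos": TCP position; "ee_rot": TCP orientation; "force": force on the tool from outside, world axes, zero at the start; "wrist_torque": the same for the moment, N m; "gripper_width": finger opening in m.
Only numpy, scipy, OpenCV 4.12 (cv2) and the standard library are available. Lean on these libraries where they do the work, as an engineer would, in place of code of your own. Each camera call takes 0.05 s, during which the arm holds its last target.

## Task

Tidy the painting bench: put the squat jar in the larger square bin, the slim bottle in the small square bin, and the figure on its cork on the round stand, each standing upright. Lay the two cork wedges flat in the low oblong tray, side by side and head to tail with their sloping sides facing each other, so that together they make a rectangle squared up with the tray. The paint on the corked figure is wet, so never tip it over, and leave the little grey figure that stands by itself among the trays where it is.

Things in the scene. Friction and masses are not known exactly. Their poses are not given: they have to be found in the camera images.
- wedge_a: One dark cork wedge, flat on its side, any yaw, 30 mm tall, 50 g. From above a right-angled trapezium: parallel ends 64 apart, 34 and 12 wide (gripped end to end). Origin: underside, centre of its 64 x 34 bounding rectangle. Wide end at x -32, narrow end at x +32; straight side at y -17, sloping side from y +17 (wide end) to y -5 (narrow end); z up.
- wedge_b: The other, identical dark cork wedge, flat on its side, any yaw, 30 mm tall, 50 g. From above a right-angled trapezium: parallel ends 64 apart, 34 and 12 wide (gripped end to end). Origin: underside, centre of its 64 x 34 bounding rectangle. Wide end at x -32, narrow end at x +32; straight side at y -17, sloping side from y +17 (wide end) to y -5 (narrow end); z up.
- jar: Squat round paint jar, grey with a white lid, diameter 40, height 50, straight sides, upright, about 70 g. Origin: centre of its underside, z up. It stands on the open bench.
- bottle: Slim round dropper bottle, grey with a narrow white nozzle, upright, about 40 g: body diameter 26 up to 48 high, nozzle above it to 72 (diameter 12 or so). Origin: centre of its underside, z up. It stands alone on the open bench (the rows of coloured bottles in the rack at the back are fixed scenery).
- mini: Painter's cork with a grey model figure on top, about 50 g: upright cork cylinder of diameter 34, 42 high (grip it here), with a black disc of diameter 25 and a thin figure above it, up to 72 high in all. Origin: centre of the cork's underside, z up.
- wedge_tray: Fixed open white plastic tray, oblong and lowest of the targets: inside 82 (x) by 64 (y) mm, walls 4 thick, floor 4 and rim 9 above the bench. Origin: centre of its underside, on the bench; x, y along its sides. The wedges head to tail make 64 along x by 46 along y, with a little room around; pointing the same way they do not fit flat.
- jar_bin: Fixed larger square white plastic bin: inside 62 x 62, walls 4 thick, floor 4 above the bench, rim 22 above the bench. Origin: centre of its underside, on the bench; x, y along its sides.
- bottle_bin: Fixed small square white plastic bin: inside 44 x 44, walls 4 thick, floor 4 above the bench, rim 22 above the bench. Origin: centre of its underside, on the bench; x, y along its sides.
- stand: Fixed round white plastic drying stand: a dish of outer diameter 68, inside diameter 60, floor 4 above the bench, rim 11 above the bench. Origin: centre of its underside, on the bench.
- sentry: Small loose grey model figure on a black disc of diameter 25, 29 high, about 20 g, standing directly on the bench between the trays. To be left alone. Origin: centre of its underside.

How it is judged:
At the end, for the whole second after the job is handed in: Jar (within 18 mm), bottle (17) and corked figure (17) on the floors of their own places, upright to 0.12 rad; wedges flat in the tray within 12 mm in x and 20 in y of its centre, along its x to 0.2 rad, each more than 4 mm on the other's sloping side; floors met to 2.5 mm; all at rest (x of wedge_a in the frame of wedge_tray between -0.012 and 0.012 m and y of wedge_a in the frame of wedge_tray between -0.02 and 0.02 m and z of each of wedge_a, wedge_b in the frame of wedge_tray below 0.0065 m and angle between each of wedge_a, wedge_b's own z axis and vertical below 0.06 rad and angle between the x axis of each of wedge_a, wedge_b and the x axis of wedge_tray, either way round below 0.2 rad and linear speed of each of wedge_a, wedge_b, jar, bottle, mini below 0.02 m/s and angular speed of each of wedge_a, wedge_b, jar, bottle, mini below 0.2 rad/s and x of wedge_b in the frame of wedge_tray between -0.012 and 0.012 m and y of wedge_b in the frame of wedge_tray between -0.02 and 0.02 m and y of wedge_a in the frame of wedge_b above 0.004 m and y of wedge_b in the frame of wedge_a above 0.004 m and horizontal distance between jar and jar_bin below 0.018 m and z of jar in the frame of jar_bin below 0.0065 m and angle between each of jar, bottle, mini's own z axis and vertical below 0.12 rad and horizontal distance between bottle and bottle_bin below 0.017 m and z of bottle in the frame of bottle_bin below 0.0065 m and horizontal distance between mini and stand below 0.017 m and z of mini in the frame of stand below 0.0065 m); the robot touches nothing.
It fails at once if the wet figure on its cork is tipped over (more than 0.6 rad) (angle between mini's own z axis and vertical above 0.6 rad).
It fails at once if the small grey figure among the trays is moved more than 15 mm or knocked over (distance of sentry from where it was at the start of the episode above 0.015 m or angle between sentry's own z axis and vertical above 0.4 rad).
It also fails if it takes over 128 s, if anything falls off the work surface, if the arm or the gripper's body presses on something with over 40 N, if the wrist force passes 120 N, or if a joint passes its speed limit or range.

## Working session

There is one attempt and no reset: what is moved stays moved. The work goes in short steps, Python scripts to look and compute and a shell command to move; the robot and the scene stay as the last step left them, time stands still between calls to the robot, and variables do not carry over. Pictures are saved under pics/ and viewed, and the job is handed in when it is done.

```bash
ls; mkdir -p pics
python3 - <<'E'
from cell import robot
import cv2
print(robot.observe())
for n in ("side","top","wrist"):
    c=robot.capture(n)
    cv2.imwrite(f"pics/{n}0.png",c["color"][:,:,::-1])
    print(n,{k:v for k,v in c.items() if k!="color"})
E
```

```text
pics
{'clock': 0.0, 'joints': array([ 1.25520127e+00,  1.16475065e-01,  1.44227093e+00,  5.91405517e-06,
        1.58395762e+00, -3.78290570e-02]), 'joint_velocities': array([ 0.00018562, -0.00102338,  0.00086774, -0.00151031, -0.00161362,
        0.00149676]), 'tau': array([-2.92144206e-03, -7.31976914e+01, -6.32491565e+01, -1.04001717e-04,
        5.98094062e-03, -2.15970618e-05]), 'tool_pos': array([0.18506861, 0.64897399, 0.25556599]), 'ee_rot': array([ 1.38436901e-01,  9.90371100e-01, -5.46308226e-04, -1.00560413e-04]), 'force': array([ 0.23821115,  0.53301495, -0.06667206]), 'wrist_torque': array([ 0.08878345, -0.05044504, -0.00251805]), 'gripper_width': 0.08556884016499301}
side {'fov_y': 53.510901978133745, 'cx': 321.9238000525558, 'cy': 232.40402888317843, 'D': array([0.04137404, 0.        , 0.        , 0.        , 0.        ]), 'xyz': array([0.47881114, 0.71328587, 0.59762882]), 'attitude': array([-0.02140581,  0.90151889, -0.43207053,  0.01097912])}
top {'fov_y': 42.39345746049628, 'cx': 320.73403922880004, 'cy': 243.83364021360933, 'D': array([-0.13263965,  0.        ,  0.        ,  0.        ,  0.        ]), 'xyz': array([ 0.29217919, -0.01318865,  1.52288331]), 'attitude': array([ 0.706836  , -0.70404563,  0.03917963, -0.05628124])}
wrist {'fov_y': 70.20174326529975, 'cx': 318.145824368508, 'cy': 239.16336565035164, 'D': array([-0.01066168,  0.        ,  0.        ,  0.        ,  0.        ]), 'xyz': array([0.11473025, 0.66963271, 0.37429538]), 'attitude': array([0.79011761, 0.59549177, 0.08687761, 0.11643022])}
```

View pics/top0.png

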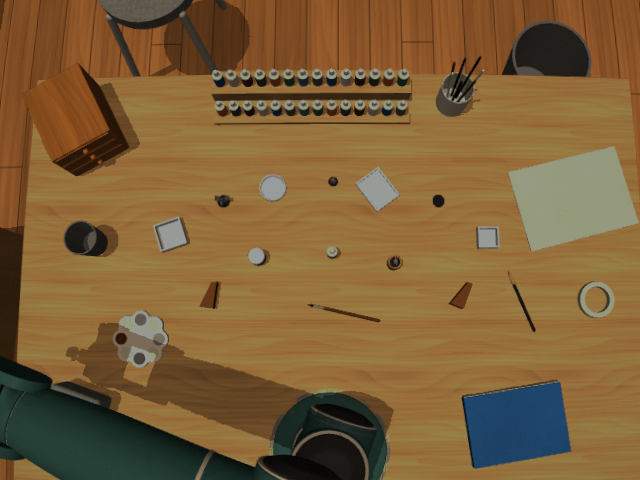

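View pics/side0.png

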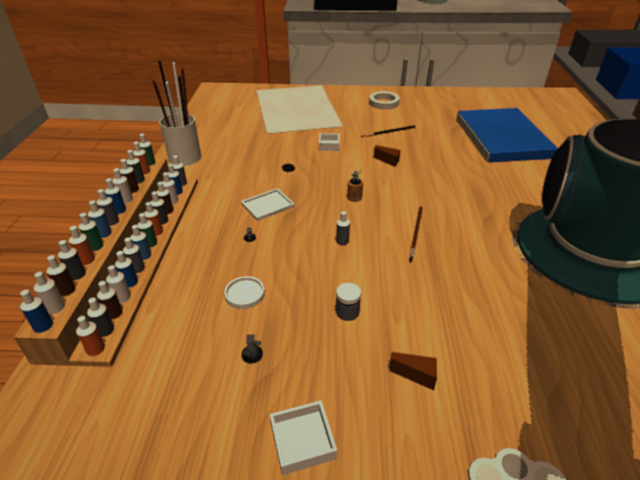

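View pics/wrist0.png

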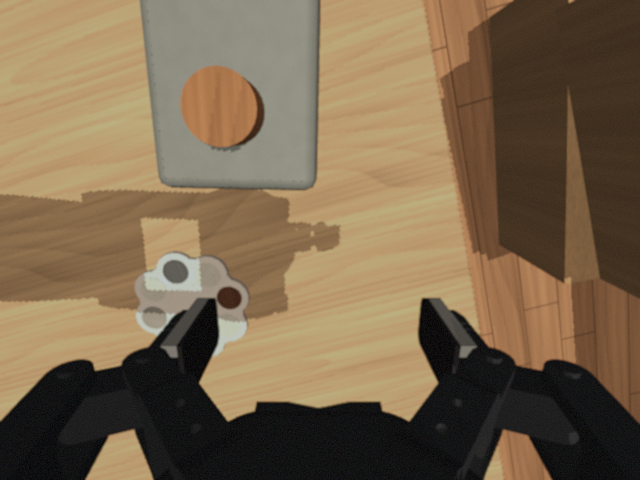

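```bash
cat > h.py <<'E'
import numpy as np, cv2
from scipy.spatial.transform import Rotation as R
def K(c):
    f=240/np.tan(np.radians(c["fov_y"]/2)); return np.array([[f,0,c["cx"]],[0,f,c["cy"]],[0,0,1.]])
def plane(c,px,z):
    px=np.asarray(px,float).reshape(-1,1,2)
    n=cv2.undistortPoints(px,K(c),c["D"]).reshape(-1,2)
    d=np.c_[n,np.ones(len(n))]@R.from_quat(c["attitude"]).as_matrix().T
    t=(z-c["xyz"][2])/d[:,2]
    return c["xyz"]+d*t[:,None]
def proj(c,P):
    P=np.asarray(P,float).reshape(-1,3)
    Rm=R.from_quat(c["attitude"]).as_matrix()
    rv=cv2.Rodrigues(Rm.T)[0]; tv=-Rm.T@c["xyz"]
    return cv2.projectPoints(P,rv,tv,K(c),c["D"])[0].reshape(-1,2)
def crop(c,u0,v0,u1,v1,s,fn):
    im=c["color"][v0:v1,u0:u1,::-1]; cv2.imwrite(fn,cv2.resize(im,None,fx=s,fy=s,interpolation=cv2.INTER_NEAREST))
E
python3 - <<'E'
from cell import robot
from h import *
c=robot.capture("top"); crop(c,140,160,300,320,5,"x.png")
crop(c,145,165,305,285,5,"pics/ta.png"); crop(c,300,165,460,285,5,"pics/tb.png"); 
s=robot.capture("side"); crop(s,220,130,380,250,5,"pics/sa.png"); crop(s,220,250,460,430,3,"pics/sb.png")
for n,p in dict(jarbin=(171,234),stand=(273,188),tray=(378,189),bbin=(487,237),jar=(258,257),bot=(333,252),mini=(395,263),wl=(210,295),wr=(461,295),big=(223,201),sent=(333,181),disc=(438,201)).items():
    w=plane(c,p,0.0)[0]; print(n,w.round(3),np.hypot(*w[:2]).round(3),proj(s,w).round())
E
rm x.png
```

```text
jarbin [0.523 0.403 0.   ] 0.66 [[300. 442.]]
stand [0.641 0.146 0.   ] 0.657 [[244. 294.]]
tray [ 0.639 -0.119  0.   ] 0.65 [[267. 205.]]
bbin [ 0.517 -0.391  0.   ] 0.648 [[328. 145.]]
jar [0.466 0.18  0.   ] 0.499 [[346. 313.]]
bot [ 0.479 -0.006  0.   ] 0.479 [[340. 240.]]
mini [ 0.452 -0.16   0.   ] 0.479 [[353. 196.]]
wl [0.37  0.298 0.   ] 0.476 [[411. 377.]]
wr [ 0.373 -0.322  0.   ] 0.493 [[385. 160.]]
big [0.608 0.272 0.   ] 0.666 [[251. 355.]]
sent [ 0.659 -0.006  0.   ] 0.659 [[249. 238.]]
disc [ 0.608 -0.27   0.   ] 0.665 [[288. 169.]]
```

View pics/ta.png

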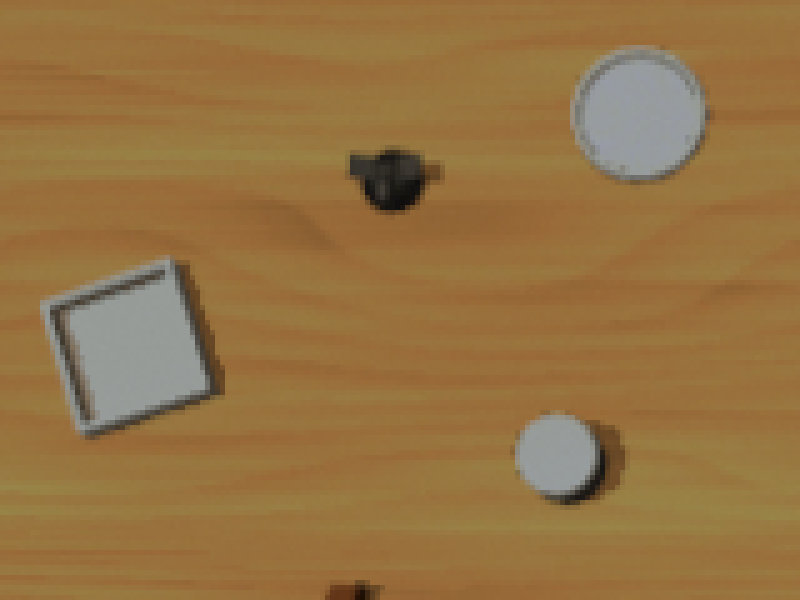

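View pics/tb.png

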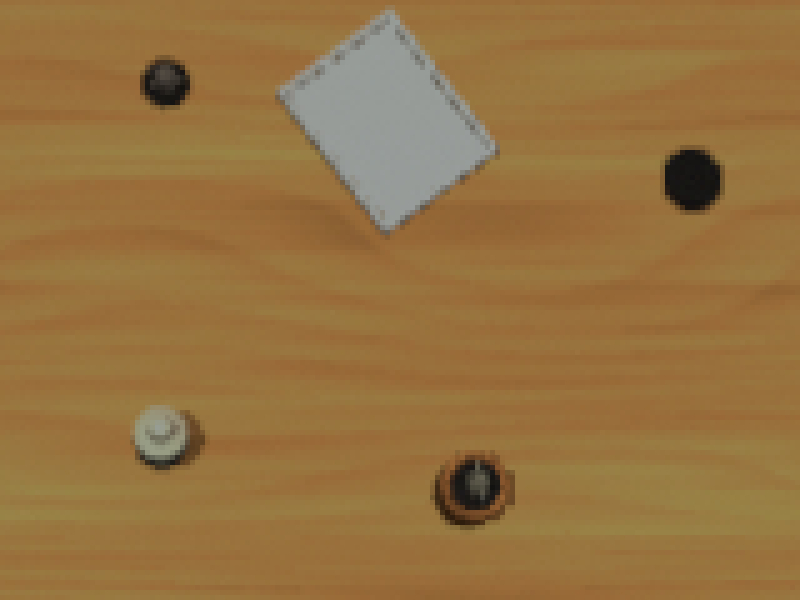

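View pics/sa.png

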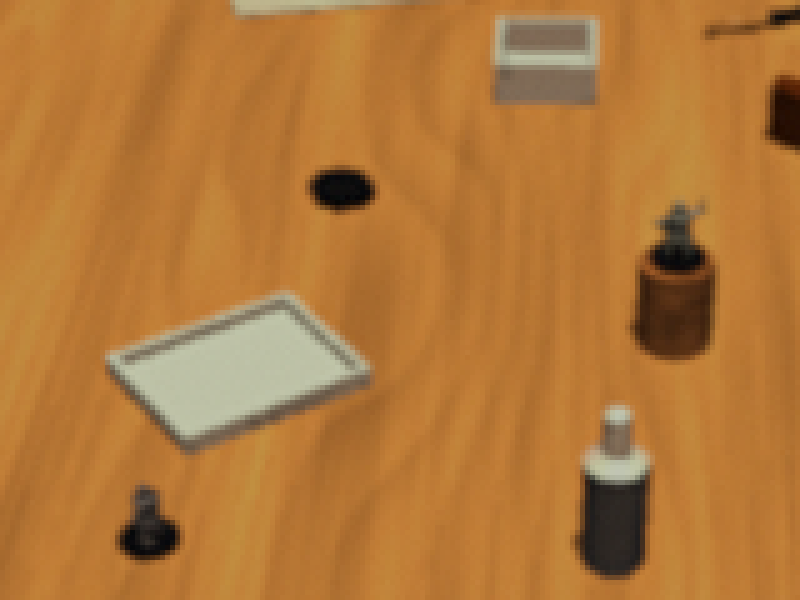

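View pics/sb.png

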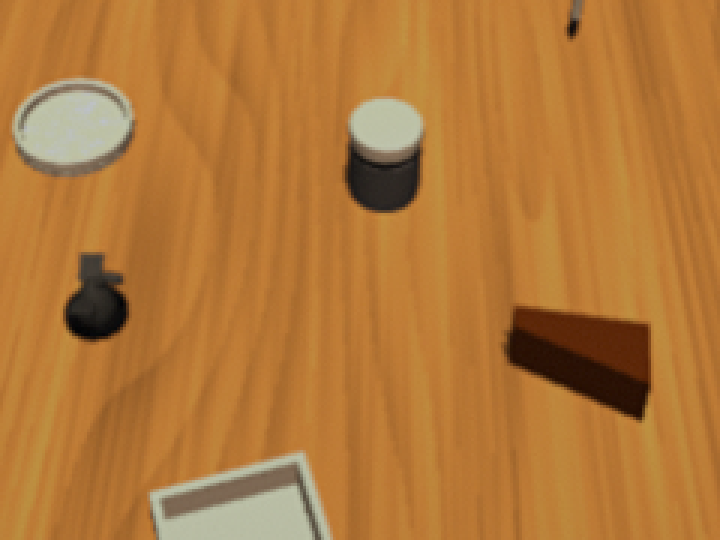

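```bash
cat > m.py <<'E'
from cell import robot
from h import *
def comp(mask,seed):
    n,l,st,ce=cv2.connectedComponentsWithStats(mask.astype(np.uint8),connectivity=4)
    d=[np.min(np.hypot(*(np.argwhere(l==i)-np.array(seed[::-1])).T)) if i else 1e9 for i in range(n)]
    i=int(np.argmin(d)); cs,_=cv2.findContours((l==i).astype(np.uint8),cv2.RETR_EXTERNAL,cv2.CHAIN_APPROX_NONE)
    return max(cs,key=len).reshape(-1,2).astype(float),st[i]
E
python3 - <<'E'
from m import *
c=robot.capture("top"); s=robot.capture("side")
def white(c):
    h=cv2.cvtColor(c["color"],cv2.COLOR_RGB2HSV); return (h[...,1]<75)&(h[...,2]>85)
P=dict(jarbin=((171,234),(302,435),.022),stand=((273,188),(244,292),.011),tray=((378,189),(267,204),.009),bbin=((487,237),(329,142),.022),jar=((258,257),(348,293),.05),bot=((333,252),(343,222),.048))
for n,(a,b,z) in P.items():
  for cam,seed in ((c,a),(s,b)):
    k,st=comp(white(cam),seed)
    w=plane(cam,k,z)[:,:2].astype(np.float32)*1000
    r=cv2.minAreaRect(w); e=cv2.minEnclosingCircle(w)
    print(n,st,"rect",np.round(r[0],1),np.round(r[1],1),round(r[2],1),"circ",np.round(e[0],1),round(e[1],1))
E
```

```text
jarbin [153 217  34  35 746] rect [520.5 400.6] [71.1 70.7] 18.7 circ [521.1 400.8] 47.9
jarbin [ 270  401   67   67 2756] rect [520.  400.6] [70.3 70.8] 19.0 circ [520.2 400.9] 48.8
stand [259 174  28  27 572] rect [640.  147.1] [67.4 65.9] 44.7 circ [640.7 146.2] 34.4
stand [225 277  39  29 872] rect [639.7 147.7] [64.4 67.4] 11.8 circ [639.8 147.7] 34.6
tray [ 355  167   45   45 1036] rect [ 637.5 -116. ] [91.1 72.6] 36.8 circ [ 637.3 -115.6] 56.6
tray [242 189  52  30 859] rect [ 636.7 -114.8] [91.6 74.4] 36.4 circ [ 635.3 -113.6] 56.3
bbin [477 226  23  22 450] rect [ 515.3 -388. ] [53.1 52.6] 1.3 circ [ 515.4 -387.8] 35.6
bbin [319 134  20  10 135] rect [ 515.4 -385.6] [49.1 48.5] 2.6 circ [ 514.2 -385.8] 33.5
jar [248 248  17  16 215] rect [463.7 178.8] [36.3 38.8] 0.2 circ [463.9 179.1] 19.9
jar [337 283  24  18 352] rect [463.  180.1] [36.8 37.3] 2.7 circ [463.4 180.7] 20.2
bot [327 247  10  10  87] rect [474.1  -2.8] [21.8 21.6] 0.1 circ [474.1  -2.8] 12.4
bot [337 220  13   7  71] rect [ 4.74e+02 -1.00e-01] [22.7 18.6] 2.6 circ [474.3  -0.9] 11.8
```

Run:
```python
from m import *
c=robot.capture("top"); s=robot.capture("side")
crop(c,190,270,230,320,10,"pics/w1.png");crop(c,440,270,490,320,10,"pics/w2.png")
crop(s,360,135,420,175,10,"pics/w3.png")
for n,cam,seed,z in (("mini",c,(395,263),.044),("mini",s,(355,181),.044),("sent",c,(333,181),.003),("sent",s,(250,238),.003)):
    g=cam["color"].max(2); m=g<60
    k,st=comp(m,seed); w=plane(cam,k,z)[:,:2].astype(np.float32)*1000
    e=cv2.minEnclosingCircle(w); print(n,st,np.round(e[0],1),round(e[1],1))
    x0,y0,x1,y1=st[0]-4,st[1]-4,st[0]+st[2]+4,st[1]+st[3]+4
h=cv2.cvtColor(s["color"],cv2.COLOR_RGB2HSV); print(s["color"][365:372,395:435:5].tolist()[0]); print(s["color"][150:158,375:402:3].tolist()[2])
print(c["color"][295,200:222].tolist()); print(c["color"][295,448:474].tolist())
```

```text
mini [390 257  10  10  57] [ 450.8 -154.2] 11.5
mini [351 178  10   6  47] [ 449.7 -154.6] 11.4
sent [329 178   9   8  47] [657.4  -4.9] 11.0
sent [244 231  11  11  73] [659.4  -8. ] 15.6
[[41, 17, 3], [42, 18, 5], [57, 25, 7], [92, 38, 6], [92, 37, 7], [92, 38, 8], [92, 39, 9], [92, 39, 8]]
[[37, 13, 0], [37, 15, 1], [35, 16, 3], [39, 17, 7], [74, 30, 6], [89, 36, 3], [91, 39, 8], [90, 37, 5], [74, 36, 11]]
[[152, 115, 61], [152, 115, 60], [153, 116, 62], [151, 114, 61], [136, 97, 50], [99, 54, 24], [99, 54, 24], [99, 54, 24], [99, 54, 24], [98, 53, 23], [98, 54, 23], [99, 55, 26], [98, 54, 25], [95, 52, 23], [73, 39, 18], [25, 10, 6], [50, 32, 15], [91, 61, 30], [106, 73, 40], [121, 87, 45], [153, 117, 64], [152, 117, 63]]
[[152, 114, 59], [152, 113, 59], [153, 114, 60], [152, 114, 60], [152, 113, 59], [153, 113, 60], [152, 112, 60], [92, 65, 32], [50, 26, 11], [90, 48, 21], [99, 53, 25], [97, 52, 22], [99, 55, 25], [98, 53, 24], [99, 53, 26], [98, 53, 24], [99, 55, 26], [99, 53, 25], [99, 54, 25], [98, 54, 24], [117, 74, 36], [152, 110, 57], [153, 112, 61], [153, 111, 60], [152, 111, 59], [152, 111, 60]]
```

View pics/w1.png

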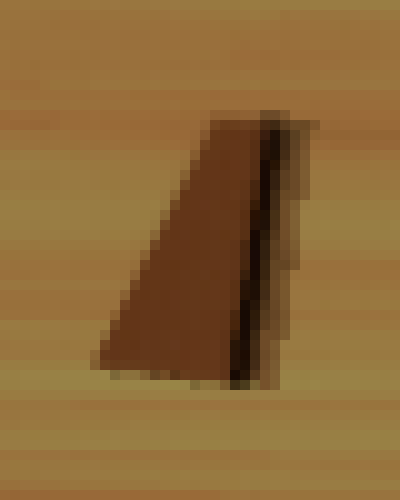

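View pics/w2.png

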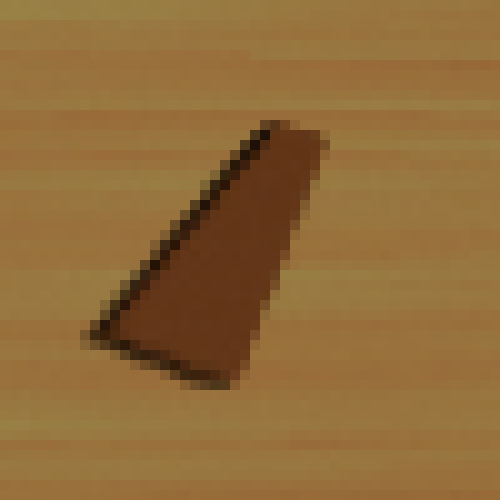

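View pics/w3.png

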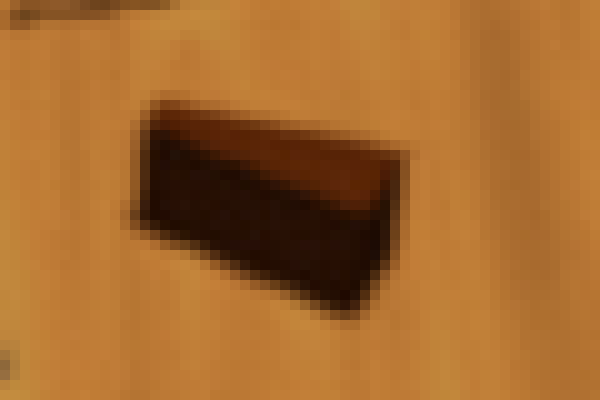

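```bash
cat > wedge.py <<'E'
from m import *
# ideal moments
X,Y=np.meshgrid(np.linspace(-32,32,641),np.linspace(-17,17,341)); X=X.ravel();Y=Y.ravel()
k=Y<=17-22*(X+32)/64; X=X[k];Y=Y[k]
IC=np.array([X.mean(),Y.mean()]); w,v=np.linalg.eigh(np.cov(X,Y)); IA=np.arctan2(v[1,1],v[0,1]); IA=(IA+np.pi/2)%np.pi-np.pi/2; ISD=np.sqrt(w)
def pose(cam,seed,z,lo=65):
    r,g=cam["color"][...,0].astype(int),cam["color"][...,1].astype(int)
    m=(r>lo)&(r<115)&(g<62)&(r-g>30)
    n,l=cv2.connectedComponents(m.astype(np.uint8),connectivity=4)
    i=l[seed[1],seed[0]]; assert i
    vv,uu=np.nonzero(l==i); P=plane(cam,np.c_[uu,vv],z)[:,:2]*1000
    c=P.mean(0); w,v=np.linalg.eigh(np.cov(P.T)); a=np.arctan2(v[1,1],v[0,1])
    # narrow end direction: third moment skew positive toward narrow
    t=(P-c)@v[:,1]
    if (t**3).mean()<0: a+=np.pi
    yaw=a-IA; Rm=np.array([[np.cos(yaw),-np.sin(yaw)],[np.sin(yaw),np.cos(yaw)]])
    org=c-Rm@IC
    return org,np.degrees(yaw)%360,np.sqrt(w),Rm
if __name__=="__main__":
    print("ideal",IC,np.degrees(IA),ISD)
    c=robot.capture("top"); s=robot.capture("side")
    for n,cam,seed in (("L",c,(209,295)),("R",c,(461,295)),("L",s,(420,367)),("R",s,(390,152))):
        try:
            o,y,sd,Rm=pose(cam,seed,.03); print(n,o.round(1),y.round(1),sd.round(1),"grip y=-12:",(o+Rm@[0,-12]).round(1))
        except AssertionError: print("seed")
E
python3 wedge.py
cat > go.py <<'E'
import sys
from cell import robot
from h import *
# usage go.py x y z yaw_deg(of tool y axis i.e. jaw direction)
def go(x,y,z,yaw):
    o=robot.observe(); p=o["tool_pos"]; M=R.from_quat(o["ee_rot"]).as_matrix()
    cur=np.degrees(np.arctan2(M[1,1],M[0,1]))
    d=M.T@(np.array([x,y,z])-p)/.025
    a=np.radians(yaw); ty=np.array([np.cos(a),np.sin(a),0]); tz=np.array([0,0,-1.]); T=np.c_[np.cross(ty,tz),ty,tz]
    best=None
    for f in (1,-1):
        Tf=T@np.diag([f,f,1]); rv=R.from_matrix(M.T@Tf).as_rotvec(degrees=True)/5
        if best is None or np.linalg.norm(rv)<np.linalg.norm(best): best=rv
    print("t",round(float(o["clock"]),2),"tcp",(p*1000).round(1),"jawyaw",cur.round(1),"j6",o["joints"][5].round(2),"shift",d.round(2),"turn",best.round(2),"w",round(o["gripper_width"]*1000,1),"F",o["force"].round(1))
if __name__=="__main__": go(*map(float,sys.argv[1:5]))
E
python3 go.py .4635 .1795 .15 74
```

```text
ideal [-5.10647526 -4.64756848] -11.64590369778891 [ 7.24759201 18.098101  ]
L [370.7 298.4] 353.2 [ 6.9 17.2] grip y=-12: [369.3 286.4]
R [ 375.3 -315.7] 338.4 [ 7.1 17.9] grip y=-12: [ 370.9 -326.9]
L [370.6 299.2] 352.5 [ 7.1 17.7] grip y=-12: [369.  287.3]
R [ 373.2 -313.9] 337.5 [ 6.8 18.2] grip y=-12: [ 368.7 -324.9]
t 0.55 tcp [185.1 649.1 256.2] jawyaw 74.1 j6 -0.04 shift [-15.86 -15.01   4.25] turn [-0.   -0.    0.02] w 85.5 F [ 0.1  0.3 -0. ]
```

```bash
python3 -m creep '[[[-0.5,-0.5,0.2,0,0,0],[-1,-1,0.3,0,0,0],[-1,-1,0.3,0,0,0],[-1,-1,0.3,0,0,0],[-1,-1,0.3,0,0,0],[-1,-1,0.3,0,0,0],[-1,-1,0.3,0,0,0],[-1,-1,0.3,0,0,0],[-1,-1,0.3,0,0,0],[-1,-1,0.3,0,0,0]]]' -1 30; python3 go.py .4635 .1795 .12 74
```

```text
clock: 1.38
tool_pos: [0.3488, 0.3541, 0.1837]
ee_rot: [0.138, 0.99, 0.0, 0.0]
force: [-0.2, 0.3, -0.2]
gripper_width: 0.0852
t 1.38 tcp [348.8 354.1 183.7] jawyaw 74.1 j6 -0.55 shift [-6.32 -5.46  2.55] turn [0.01 0.   0.02] w 85.2 F [-0.2  0.3 -0.2]
```

```bash
python3 -m creep '[[[-1,-0.8,0.3,0,0,0],[-1,-0.8,0.3,0,0,0],[-1,-0.8,0.3,0,0,0],[-1,-0.8,0.3,0,0,0],[-1,-0.8,0.3,0,0,0],[-0.8,-0.8,0.3,0,0,0],[-0.4,-0.4,0.3,0,0,0],[-0.12,-0.26,0.3,0,0,0],[0,0,0,0,0,0]]]'; python3 go.py .4635 .1795 .051 74
python3 - <<'E'
from m import *
c=robot.capture("wrist"); cv2.imwrite("pics/wr1.png",c["color"][:,:,::-1]); print(proj(c,[[.4635,.1795,.05],[.4635,.1795,0]]))
E
```

```text
clock: 2.13
tool_pos: [0.4625, 0.1799, 0.1223]
ee_rot: [0.139, 0.99, -0.0, -0.001]
force: [-0.2, -0.5, -0.6]
gripper_width: 0.0856
t 2.13 tcp [462.5 179.9 122.3] jawyaw 74.0 j6 -0.97 shift [-0.05  0.    2.85] turn [-0.01 -0.02 -0.  ] w 85.6 F [-0.2 -0.5 -0.6]
[[317.69760473 266.654505  ]
 [317.88515075 242.07610545]]
```

View pics/wr1.png

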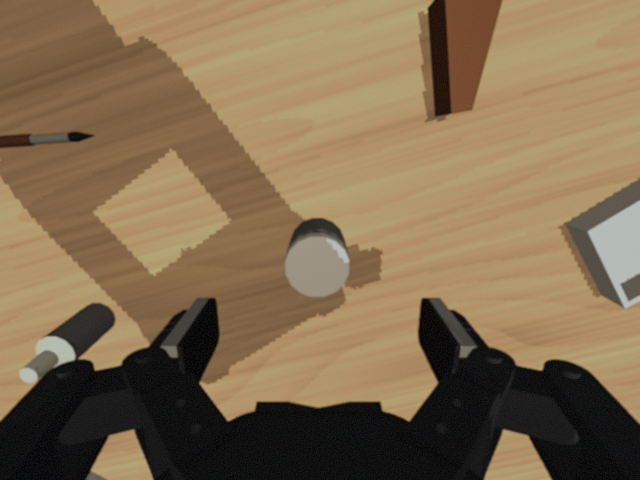

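The wrist view shows the jar lid at (317,265), where it was predicted (317.7,266.7), and centred between the fingers. I'll go down and grip.

```bash
python3 -m creep '[[[0,0,0.8,0,0,0],[0,0,0.8,0,0,0],[0,0,0.8,0,0,0],[-0.04,0,0.45,0,0,0],[0,0,0,0,0,0]]]'; python3 -m creep '[[[0,0,0,0,0,0],[0,0,0,0,0,0],[0,0,0,0,0,0],[0,0,0,0,0,0],[0,0,0,0,0,0],[0,0,0,0,0,0],[0,0,0,0,0,0],[0,0,0,0,0,0]]]' 1 30;  python3 go.py .5202 .4007 .12 109
```

```text
clock: 2.6
tool_pos: [0.4627, 0.1813, 0.0507]
ee_rot: [0.138, 0.99, -0.001, -0.001]
force: [-1.0, -0.4, -2.2]
gripper_width: 0.0857
clock: 3.27
tool_pos: [0.4644, 0.181, 0.0538]
ee_rot: [0.139, 0.99, 0.0, 0.001]
force: [-1.3, 0.0, 6.2]
gripper_width: 0.0388
t 3.27 tcp [464.4 181.   53.8] jawyaw 74.1 j6 -0.97 shift [ 0.26  9.07 -2.64] turn [ 0.01  0.02 -6.98] w 38.8 F [-1.3  0.   6.2]
```

```bash
python3 -m creep '[[[0,0,-0.8,0,0,0],[0,0,-0.9,0,0,0],[0,0,-0.9,0,0,0],[0,0.5,-0.1,0,0,0],[0.1,1,0,0,0,0],[0.1,1,0,0,0,0],[0.1,1,0,0,0,0],[0,1,0,0,0,0],[0,1,0,0,0,0],[0,1,0,0,0,0]]]'; python3 go.py .5202 .4007 .12 74
```

```text
clock: 4.1
tool_pos: [0.5013, 0.3407, 0.1199]
ee_rot: [0.138, 0.99, 0.0, 0.0]
force: [0.8, -0.8, -0.4]
gripper_width: 0.0386
t 4.1 tcp [501.3 340.7 119.9] jawyaw 74.1 j6 -0.74 shift [-0.07  2.51 -0.  ] turn [0.   0.   0.02] w 38.6 F [ 0.8 -0.8 -0.4]
```

```bash
python3 -m creep '[[[0,0.9,0,0,0,0],[-0.07,0.9,0,0,0,0],[0,0.5,0,0,0,0],[0,0.2,0,0,0,0],[0,0,0,0,0,0]]]'; python3 go.py .5202 .4007 .056 74
python3 - <<'E'
from m import *
c=robot.capture("wrist"); cv2.imwrite("pics/wr2.png",c["color"][:,:,::-1])
c=robot.capture("side"); crop(c,200,320,400,470,4,"pics/s2.png")
E
```

```text
clock: 4.52
tool_pos: [0.5199, 0.3992, 0.1196]
ee_rot: [0.138, 0.99, -0.0, -0.0]
force: [-0.6, 0.3, -0.9]
gripper_width: 0.0387
t 4.52 tcp [519.9 399.2 119.6] jawyaw 74.1 j6 -0.68 shift [0.01 0.06 2.54] turn [-0.01 -0.    0.02] w 38.7 F [-0.6  0.3 -0.9]
```

View pics/wr2.png

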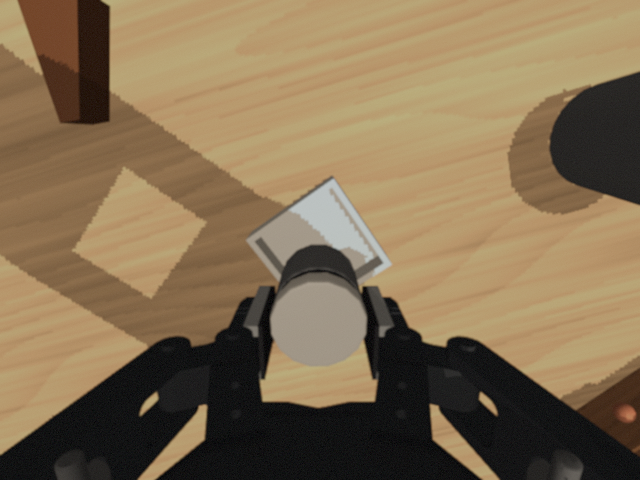

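View pics/s2.png

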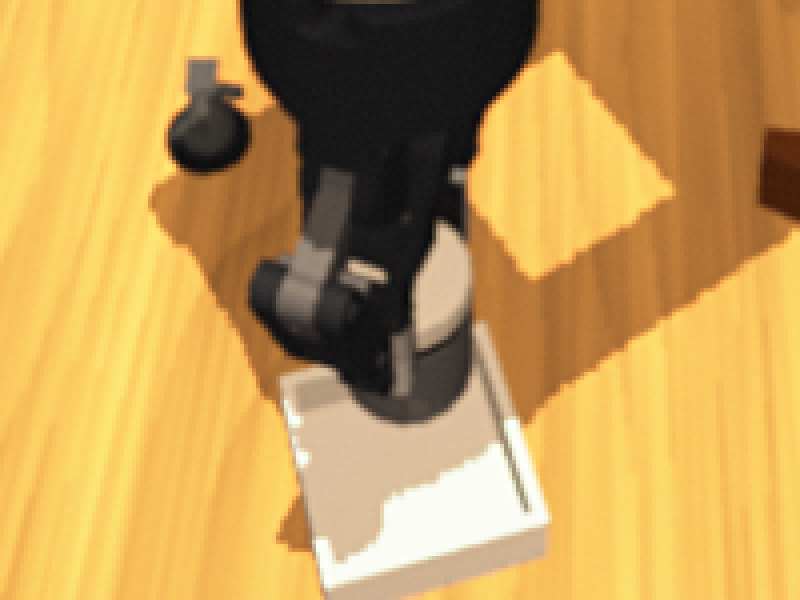

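The jar is held upright, with its bottom over the bin. Lowering.

```bash
python3 -m creep '[[[0,0.05,0.8,0,0,0],[0,0,0.8,0,0,0],[0,0,0.6,0,0,0],[0,0,0.2,0,0,0],[0,0,0.1,0,0,0],[0,0,0,0,0,0]]]'; python3 go.py .5202 .4007 .0557 74
```

```text
clock: 5.12
tool_pos: [0.5205, 0.3994, 0.0582]
ee_rot: [0.139, 0.99, -0.0, 0.0]
force: [-0.1, 0.2, -0.9]
gripper_width: 0.0389
t 5.12 tcp [520.5 399.4  58.2] jawyaw 74.1 j6 -0.68 shift [0.03 0.05 0.1 ] turn [-0.    0.    0.01] w 38.9 F [-0.1  0.2 -0.9]
```

```bash
python3 -m creep '[[[0,0,0.07,0,0,0],[0,0,0.04,0,0,0],[0,0,0,0,0,0]]]'; python3 -m creep '[[[0,0,0,0,0,0],[0,0,0,0,0,0],[0,0,0,0,0,0],[0,0,-0.2,0,0,0],[0,0,-0.8,0,0,0],[0,0,-1,0,0,0],[0,0,-1,0,0,0],[0,0,-0.5,0,0,0]]]' -1 30;  python3 go.py .369 .2865 .12 -7
python3 - <<'E'
from m import *
c=robot.capture("wrist"); cv2.imwrite("pics/wr3.png",c["color"][:,:,::-1])
E
```

```text
clock: 5.37
tool_pos: [0.5209, 0.3997, 0.0578]
ee_rot: [0.139, 0.99, 0.0, 0.001]
force: [-9.1, -8.1, 23.1]
gripper_width: 0.0387
clock: 6.03
tool_pos: [0.521, 0.4003, 0.1458]
ee_rot: [0.138, 0.99, 0.001, 0.001]
force: [0.2, 0.3, -0.9]
gripper_width: 0.0853
t 6.03 tcp [521.  400.3 145.8] jawyaw 74.1 j6 -0.68 shift [ 4.6  -6.05  1.01] turn [ 0.04 -0.   16.22] w 85.3 F [ 0.2  0.3 -0.9]
```

View pics/wr3.png

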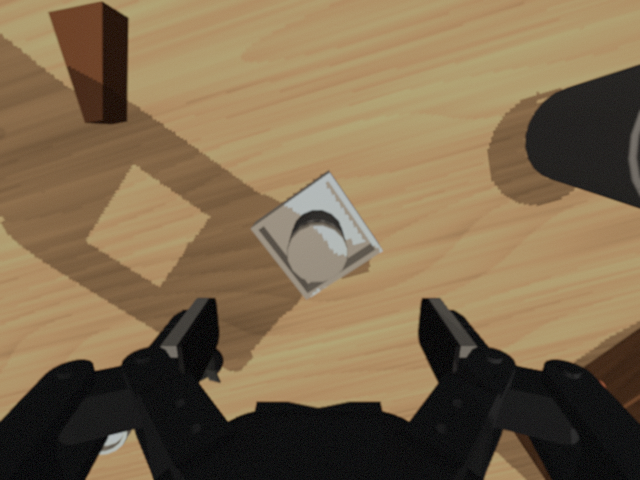

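Jar stands in its bin (lid at (318,258), inside the rim). Next is the left wedge.

```bash
python3 -m creep '[[[0.4,-0.5,0,0,0,0],[0.8,-1,0,0,0,0],[0.8,-1,0,0,0,0],[0.8,-1,0,0,0,0],[0.8,-1,0,0,0,1],[0,0,0,0,0,1],[0,0,0,0,0,1],[0,0,0,0,0,1],[0,0,0,0,0,1],[0,0,0,0,0,1]]]' ; python3 -m creep '[[[0,0,0.1,0,0,1],[0,0,0.1,0,0,1],[0,0,0.1,0,0,1],[0,0,0.1,0,0,1],[0,0,0.1,0,0,1],[0,0,0.1,0,0,1],[0,0,0.1,0,0,1],[0,0,0.1,0,0,1],[0,0,0.1,0,0,1],[0,0,0.1,0,0,1]]]' ; python3 go.py .369 .2865 .12 -7
```

```text
clock: 6.92
tool_pos: [0.4028, 0.3162, 0.1418]
ee_rot: [0.392, 0.92, -0.0, -0.0]
force: [1.1, -0.4, 0.8]
gripper_width: 0.0857
clock: 7.75
tool_pos: [0.4028, 0.3162, 0.1165]
ee_rot: [0.744, 0.668, -0.0, -0.0]
force: [0.8, -0.1, 0.1]
gripper_width: 0.0853
t 7.75 tcp [402.8 316.2 116.5] jawyaw -6.2 j6 0.72 shift [-1.33 -1.22 -0.14] turn [-0.01  0.01  0.17] w 85.3 F [ 0.8 -0.1  0.1]
```

```bash
python3 -m creep '[[[-0.6,-0.6,0,0,0,0.17],[-0.5,-0.42,0,0,0,0],[-0.23,-0.2,0,0,0,0],[0,0,0,0,0,0]]]'; python3 go.py .369 .2865 .032 -7
python3 - <<'E'
from m import *
c=robot.capture("wrist"); 
a=np.radians(-7);Rm=np.array([[np.cos(a),-np.sin(a)],[np.sin(a),np.cos(a)]])
q=np.array([[-32,-17],[32,-17],[32,-5],[-32,17.]])@Rm.T+[370.6,298.6]
pp=proj(c,np.c_[q/1000,np.full(4,.03)]); im=c["color"][:,:,::-1].copy()
for u in pp: cv2.circle(im,tuple(int(x) for x in u),3,(0,255,0),1)
cv2.imwrite("pics/wr4.png",im)
E
```

```text
clock: 8.08
tool_pos: [0.3683, 0.2861, 0.1171]
ee_rot: [0.748, 0.664, 0.0, 0.0]
force: [-0.4, -0.2, -0.1]
gripper_width: 0.0853
t 8.08 tcp [368.3 286.1 117.1] jawyaw -6.8 j6 0.72 shift [0.02 0.03 3.4 ] turn [0.   0.   0.05] w 85.3 F [-0.4 -0.2 -0.1]
```

View pics/wr4.png

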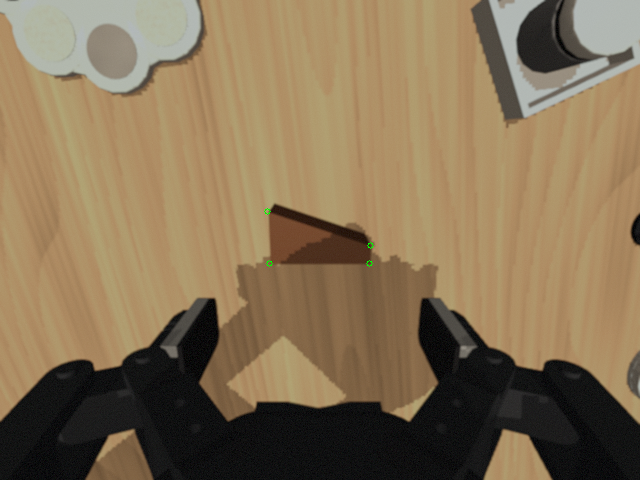

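The predicted corners (green) sit on the wedge. Descend and grip.

```bash
python3 -m creep '[[[0,0,0.9,0,0,0],[0,0,0.9,0,0,0],[0,0,0.9,0,0,0],[0.03,0.03,0.5,0,0,0],[0,0,0.15,0,0,0],[0,0,0,0,0,0]]]'; python3 -m creep '[[[0,0,0,0,0,0],[0,0,0,0,0,0],[0,0,0,0,0,0],[0,0,0,0,0,0],[0,0,0,0,0,0],[0,0,0,0,0,0],[0,0,0,0,0,0],[0,0,0,0,0,0]]]' 1 35; python3 go.py .369 .2865 .032 -7
```

```text
clock: 8.63
tool_pos: [0.3698, 0.2874, 0.0328]
ee_rot: [0.748, 0.664, -0.001, -0.0]
force: [0.2, -0.3, -0.1]
gripper_width: 0.0852
clock: 9.3
tool_pos: [0.3705, 0.2879, 0.035]
ee_rot: [0.748, 0.664, 0.001, 0.0]
force: [-0.2, -0.4, 6.4]
gripper_width: 0.063
t 9.3 tcp [370.5 287.9  35. ] jawyaw -6.8 j6 0.72 shift [-0.06 -0.05  0.12] turn [ 0.02 -0.02  0.05] w 63.0 F [-0.2 -0.4  6.4]
```

```bash
python3 -m creep '[[[0,0,-0.4,0,0,0],[0,0,-0.9,0,0,0],[0,0,-0.9,0,0,-0.7],[0,0,-0.9,0,0,-1],[0,0,-0.4,0,0,-1],[0,0,0,0,0,-1],[0,0,0,0,0,-1],[0,0,0,0,0,-1],[0,0,0,0,0,-1],[0,0,0,0,0,-1]]]'; python3 -m creep '[[[0,0,0,0,0,-1],[0,0,0,0,0,0]]]'; python3 go.py .6481 -.1303 .12 36.6
```

```text
clock: 10.13
tool_pos: [0.3698, 0.2874, 0.1222]
ee_rot: [0.485, 0.875, 0.0, 0.0]
force: [0.0, 0.2, -0.8]
gripper_width: 0.0626
clock: 10.3
tool_pos: [0.3699, 0.2874, 0.1221]
ee_rot: [0.446, 0.895, 0.0, 0.0]
force: [-0.7, 0.4, 0.1]
gripper_width: 0.0635
t 10.3 tcp [369.9 287.4 122.1] jawyaw 37.0 j6 -0.04 shift [-20.04  -1.16   0.08] turn [0.01 0.   0.08] w 63.5 F [-0.7  0.4  0.1]
```

```bash
python3 -m creep '[[[-0.5,0,0,0,0,0],[-1,0,0,0,0,0],[-1,0,0,0,0,0],[-1,-0.2,0,0,0,0],[-1,-0.2,0,0,0,0],[-1,-0.2,0,0,0,0],[-1,-0.2,0,0,0,0],[-1,-0.2,0,0,0,0],[-1,-0.1,0,0,0,0],[-1,0,0,0,0,0]]]'; python3 -m creep '[[[-1,0,0,0,0,0],[-1,0,0,0,0,0],[-1,0,0,0,0,0],[-1,0,0,0,0,0],[-1,0,0,0,0,0],[-1,0,0,0,0,0],[-1,0,0,0,0,0],[-1,0,0,0,0,0],[-1,0,0,0,0,0],[-1,0,0,0,0,0]]]'; python3 go.py .6481 -.1303 .12 36.6
```

```text
clock: 11.13
tool_pos: [0.4901, 0.0792, 0.1219]
ee_rot: [0.45, 0.893, 0.0, 0.0]
force: [0.6, 0.1, 0.1]
gripper_width: 0.0634
clock: 11.97
tool_pos: [0.64, -0.1209, 0.1218]
ee_rot: [0.45, 0.893, 0.0, 0.0]
force: [1.0, 0.1, 0.6]
gripper_width: 0.0633
t 11.97 tcp [ 640.  -120.9  121.8] jawyaw 36.5 j6 -0.86 shift [-0.49  0.04  0.07] turn [ 0.    0.   -0.01] w 63.3 F [1.  0.1 0.6]
```

```bash
python3 -m creep '[[[-0.35,0,0.5,0,0,0],[-0.14,0.04,0.5,0,0,0],[0,0,0.3,0,0,0],[0,0,0,0,0,0]]]'; python3 go.py .6481 -.1303 .043 36.6;  python3 - <<'E'
from m import *
c=robot.capture("wrist"); im=c["color"][:,:,::-1].copy()
def rect(hx,hy,z,col):
    a=np.radians(36.6);Rm=np.array([[np.cos(a),-np.sin(a)],[np.sin(a),np.cos(a)]])
    q=np.array([[-hx,-hy],[hx,-hy],[hx,hy],[-hx,hy]])@Rm.T+[637,-115.4]
    pp=proj(c,np.c_[q/1000,np.full(4,z)])
    for u in pp: cv2.circle(im,tuple(int(x) for x in u),3,col,1)
rect(45,36,.009,(0,255,0))
cv2.imwrite("pics/wr5.png",im)
c=robot.capture("side"); crop(c,180,120,340,240,5,"pics/s5.png")
E
```

```text
clock: 12.3
tool_pos: [0.646, -0.1281, 0.0857]
ee_rot: [0.449, 0.894, -0.0, -0.002]
force: [-0.3, 0.9, -0.1]
gripper_width: 0.0632
t 12.3 tcp [ 646.  -128.1   85.7] jawyaw 36.7 j6 -0.87 shift [-0.13  0.02  1.71] turn [-0.03 -0.04  0.02] w 63.2 F [-0.3  0.9 -0.1]
```

View pics/wr5.png

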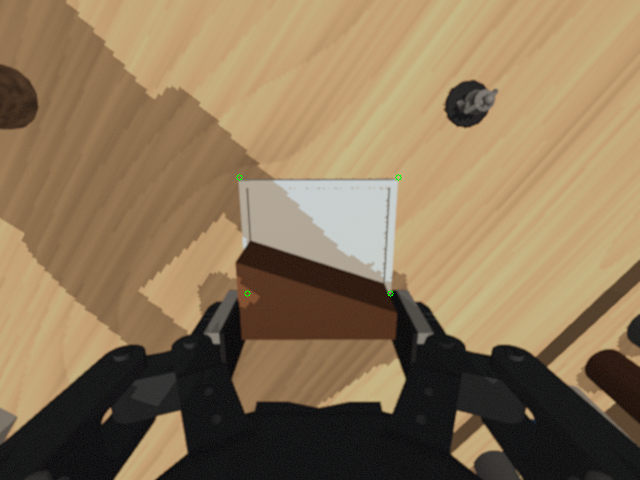

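View pics/s5.png

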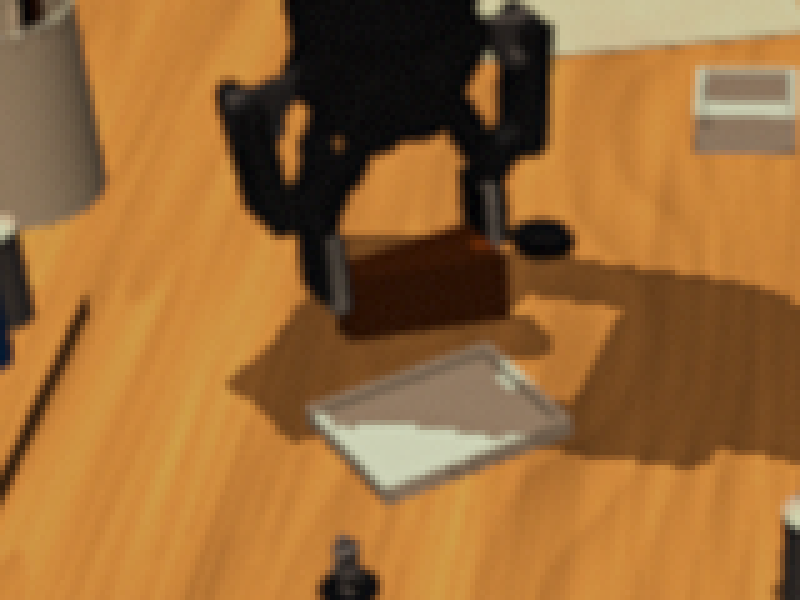

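Tray corners agree with the prediction to 1–3 px and the wedge hangs level. Lowering.

```bash
python3 -m creep '[[[-0.08,0.02,0.7,0,0,0],[0,0,0.6,0,0,0],[0,0,0.3,0,0,0],[0,0,0.1,0,0,0],[0,0,0.08,0,0,0],[0,0,0,0,0,0]]]'; python3 go.py .6481 -.1303 .039 36.6
```

```text
clock: 12.9
tool_pos: [0.6491, -0.1302, 0.0442]
ee_rot: [0.448, 0.894, 0.0, -0.0]
force: [-0.3, -0.1, -0.7]
gripper_width: 0.0632
t 12.9 tcp [ 649.1 -130.2   44.2] jawyaw 36.7 j6 -0.88 shift [ 0.02 -0.03  0.21] turn [-0.   -0.    0.03] w 63.2 F [-0.3 -0.1 -0.7]
```

```bash
python3 -m creep '[[[0,0,0.1,0,0,0],[0,0,0.05,0,0,0],[0,0,0,0,0,0],[0,0,0,0,0,0]]]'; python3 -m creep '[[[0,0,0.05,0,0,0],[0,0,0,0,0,0],[0,0,0,0,0,0]]]'
```

```text
clock: 13.23
tool_pos: [0.6491, -0.1304, 0.0405]
ee_rot: [0.448, 0.894, 0.0, 0.0]
force: [-0.6, -0.5, -0.7]
gripper_width: 0.0628
clock: 13.48
tool_pos: [0.6491, -0.1304, 0.0391]
ee_rot: [0.448, 0.894, 0.0, 0.0]
force: [0.4, -0.2, -1.0]
gripper_width: 0.0627
```

```bash
python3 -m creep '[[[0,0,0.02,0,0,0],[0,0,0,0,0,0],[0,0,0,0,0,0],[0,0,0,0,0,0],[0,0,-0.3,0,0,0],[0,0,-0.8,0,0,0],[0,0,-1,0,0,0],[0,0,-1,0,0,0],[0,0,-0.6,0,0,0],[0,0,0,0,0,0]]]' -1; python3 go.py .370 -.3270 .13 -22;python3 - <<'E'
from m import *
c=robot.capture("wrist"); cv2.imwrite("pics/wr6.png",c["color"][:,:,::-1])
E
```

```text
clock: 14.32
tool_pos: [0.6504, -0.1306, 0.1356]
ee_rot: [0.448, 0.894, 0.001, 0.003]
force: [-0.4, 1.2, 0.6]
gripper_width: 0.0851
t 14.32 tcp [ 650.4 -130.6  135.6] jawyaw 36.7 j6 -0.88 shift [  0.41 -13.69   0.17] turn [ 0.06  0.02 11.75] w 85.1 F [-0.4  1.2  0.6]
```

View pics/wr6.png

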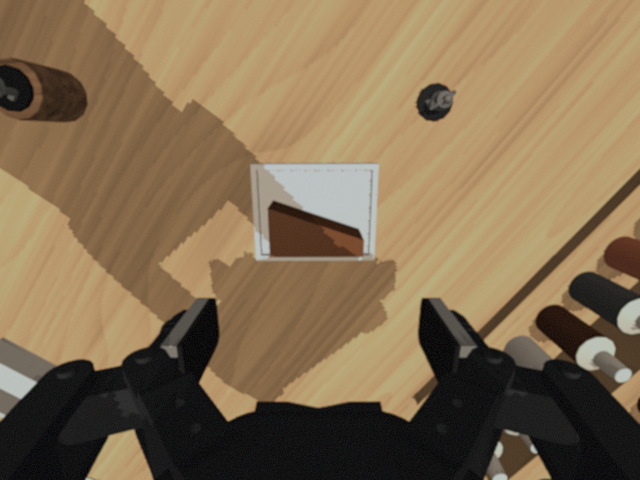

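Run:
```python
from m import *
c=robot.capture("wrist")
P=plane(c,[[270,208],[270,256],[363,256],[363,238]],.034)[:,:2]*1000
Q=plane(c,[[251,165],[378,165],[376,261],[253,261]],.009)[:,:2]*1000
a=np.radians(36.7);Rm=np.array([[np.cos(a),-np.sin(a)],[np.sin(a),np.cos(a)]])
print(((P-[637,-115.4])@Rm).round(1)); print(((Q-[637,-115.4])@Rm).round(1))
```

```text
[[-29.6   9.3]
 [-31.  -23.7]
 [ 31.9 -23.8]
 [ 31.4 -11. ]]
[[-45.2  34.7]
 [ 43.4  34.6]
 [ 45.4 -36.7]
 [-47.8 -36.6]]
```

```bash
python3 -m creep '[[[0,-0.5,0,0,0,0],[0.1,-1,0,0,0,0],[0.1,-1,0,0,0,0],[0.1,-1,0,0,0,0],[0.1,-1,0,0,0,0],[0,-1,0,0,0,0],[0,-1,0,0,0,0],[0,-1,0,0,0,0],[0,-1,0,0,0,0],[0,-1,0,0,0,0]]]'; python3 -m creep '[[[0,-1,0,0,0,0],[0,-1,0,0,0,0],[0,-1,0,0,0,0],[0,-1,0,0,0,0],[0,-0.2,0,0,0,1],[0,0,0,0,0,1],[0,0,0,0,0,1],[0,0,0,0,0,1],[0,0,0,0,0,1],[0,0,0,0,0,1]]]';  python3 -m creep '[[[0,0,0,0,0,1],[0,0,0,0,0,1],[0,0,0,0,0,1],[0,0,0,0,0,1],[0,0,0,0,0,1],[0,0,0,0,0,0.75],[0,0,0,0,0,0]]]'; python3 go.py .3694 -.3269 .117 -22;python3 - <<'E'
from m import *
c=robot.capture("wrist"); 
a=np.radians(-22);Rm=np.array([[np.cos(a),-np.sin(a)],[np.sin(a),np.cos(a)]])
q=np.array([[-32,-17],[32,-17],[32,-5],[-32,17.]])@Rm.T+[374.3,-314.8]
pp=proj(c,np.c_[q/1000,np.full(4,.03)]); im=c["color"][:,:,::-1].copy()
for u in pp: cv2.circle(im,tuple(int(x) for x in u),3,(0,255,0),1)
cv2.imwrite("pics/wr7.png",im)
E
```

```text
clock: 15.25
tool_pos: [0.4506, -0.2648, 0.1295]
ee_rot: [0.448, 0.894, 0.0, -0.001]
force: [0.2, -0.4, 0.1]
gripper_width: 0.0854
clock: 16.08
tool_pos: [0.3675, -0.3268, 0.1295]
ee_rot: [0.666, 0.746, -0.0, -0.001]
force: [-0.1, -0.7, -0.4]
gripper_width: 0.0852
clock: 16.67
tool_pos: [0.3676, -0.3268, 0.1297]
ee_rot: [0.83, 0.558, -0.0, -0.001]
force: [-0.0, -0.8, -0.8]
gripper_width: 0.0852
t 16.67 tcp [ 367.6 -326.8  129.7] jawyaw -22.2 j6 -0.39 shift [0.02 0.07 0.51] turn [-0.02 -0.01 -0.04] w 85.2 F [-0.  -0.8 -0.8]
```

View pics/wr7.png

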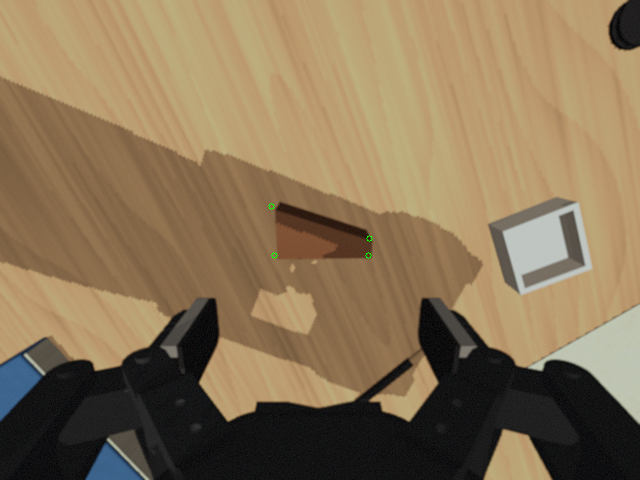

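Run:
```python
from m import *
c=robot.capture("wrist"); o=robot.observe(); M=R.from_quat(o["ee_rot"]).as_matrix()
P=plane(c,[[413,357],[357,402],[422,350]],.004); print(((P-o["tool_pos"])@M*1000).round(1))
c=robot.capture("top"); P=plane(c,[[512,278],[517,288],[534,330],[510,271]],.004);print(((P-o["tool_pos"])@M*1000).round(1))
```

```text
[[-102.8   78.5  125.9]
 [-148.7   33.1  125.9]
 [ -96.1   85.5  125.9]]
[[ -96.5   89.   125.9]
 [-116.8   70.5  125.9]
 [-192.3  -10.7  126. ]
 [ -85.9  103.5  125.9]]
```

Brush is clear. Descend and grip the second wedge.

```bash
python3 -m creep '[[[-0.03,0.12,0.8,0,0,0],[0,0,0.8,0,0,0],[0,0,0.9,0,0,0],[0,0,0.8,0,0,0],[0,0,0.4,0,0,0],[0,0,0.18,0,0,0],[0,0,0,0,0,0]]]'; python3 -m creep '[[[0,0,0,0,0,0],[0,0,0,0,0,0],[0,0,0,0,0,0],[0,0,0,0,0,0],[0,0,0,0,0,0],[0,0,0,0,0,0],[0,0,0,0,0,0],[0,0,0,0,0,0]]]' 1 35; python3 go.py .3694 -.3269 .034 -22
```

```text
clock: 17.4
tool_pos: [0.3708, -0.3288, 0.0335]
ee_rot: [0.829, 0.559, -0.0, -0.001]
force: [0.6, -0.2, -0.3]
gripper_width: 0.0859
clock: 18.07
tool_pos: [0.3716, -0.3295, 0.0356]
ee_rot: [0.829, 0.559, 0.0, 0.001]
force: [-1.8, 0.9, 6.1]
gripper_width: 0.0633
t 18.07 tcp [ 371.6 -329.5   35.6] jawyaw -22.0 j6 -0.39 shift [ 0.06 -0.12  0.06] turn [ 0.02  0.01 -0.  ] w 63.3 F [-1.8  0.9  6.1]
```

```bash
python3 -m creep '[[[0,0,-0.4,0,0,0],[0,0,-0.9,0,0,0],[0,0,-0.9,0,0,1],[0,0,-0.9,0,0,1],[0,0,-0.5,0,0,1],[0,0,0,0,0,1],[0,0,0,0,0,1],[0,0,0,0,0,1],[0,0,0,0,0,1],[0,0,0,0,0,1]]]'; python3 -m creep '[[[0,0,0,0,0,1],[0,0,0,0,0,1],[0,0,0,0,0,1],[0,0,0,0,0,1],[0,0,0,0,0,1],[0,0,0,0,0,1],[0,0,0,0,0,1],[0,0,0,0,0,1],[0,0,0,0,0,1],[0,0,0,0,0,1]]]';python3 -m creep '[[[0,0,0,0,0,1],[0,0,0,0,0,1],[0,0,0,0,0,1],[0,0,0,0,0,1],[0,0,0,0,0,1],[0,0,0,0,0,1],[0,0,0,0,0,0.3],[0,0,0,0,0,0]]]'; python3 go.py .6242 -.0978 .122 -143.3
```

```text
clock: 18.9
tool_pos: [0.3712, -0.329, 0.1253]
ee_rot: [0.971, 0.24, 0.0, 0.0]
force: [-0.2, 0.8, -0.3]
gripper_width: 0.063
clock: 19.73
tool_pos: [0.3712, -0.329, 0.1253]
ee_rot: [0.981, -0.193, 0.0, 0.0]
force: [-0.5, -0.0, -0.7]
gripper_width: 0.0631
clock: 20.4
tool_pos: [0.3712, -0.329, 0.1251]
ee_rot: [0.893, -0.451, 0.0, 0.0]
force: [0.1, -0.0, -0.5]
gripper_width: 0.063
t 20.4 tcp [ 371.2 -329.   125.1] jawyaw -143.6 j6 1.73 shift [ -1.44 -13.64   0.13] turn [-0.   -0.01 -0.06] w 63.0 F [ 0.1 -0.  -0.5]
```

```bash
python3 -m creep '[[[0,-0.5,0,0,0,0],[-0.1,-1,0,0,0,0],[-0.1,-1,0,0,0,0],[-0.1,-1,0,0,0,0],[-0.1,-1,0,0,0,0],[-0.1,-1,0,0,0,0],[-0.1,-1,0,0,0,0],[-0.1,-1,0,0,0,0],[-0.1,-1,0,0,0,0],[-0.1,-1,0,0,0,0]]]'; python3 -m creep '[[[-0.1,-1,0,0,0,0],[-0.1,-1,0,0,0,0],[-0.1,-1,0,0,0,0],[-0.1,-0.8,0,0,0,0],[-0.1,-0.3,0,0,0,0],[0,0,0.5,0,0,0],[0,0,0.5,0,0,0],[0,0,0,0,0,0]]]'; python3 go.py .6242 -.0978 .045 -143.3
python3 - <<'E'
from m import *
c=robot.capture("wrist"); cv2.imwrite("pics/wr8.png",c["color"][:,:,::-1])
c=robot.capture("side"); crop(c,180,120,340,240,5,"pics/s8.png")
E
```

```text
clock: 21.23
tool_pos: [0.5499, -0.168, 0.1246]
ee_rot: [0.893, -0.449, 0.0, -0.0]
force: [-0.5, 0.6, -1.3]
gripper_width: 0.063
clock: 21.9
tool_pos: [0.6218, -0.0988, 0.0954]
ee_rot: [0.893, -0.45, -0.002, 0.001]
force: [-0.3, 0.2, -0.8]
gripper_width: 0.0631
t 21.9 tcp [621.8 -98.8  95.4] jawyaw -143.5 j6 2.31 shift [ 0.03 -0.11  2.01] turn [ 0.03  0.04 -0.04] w 63.1 F [-0.3  0.2 -0.8]
```

View pics/wr8.png

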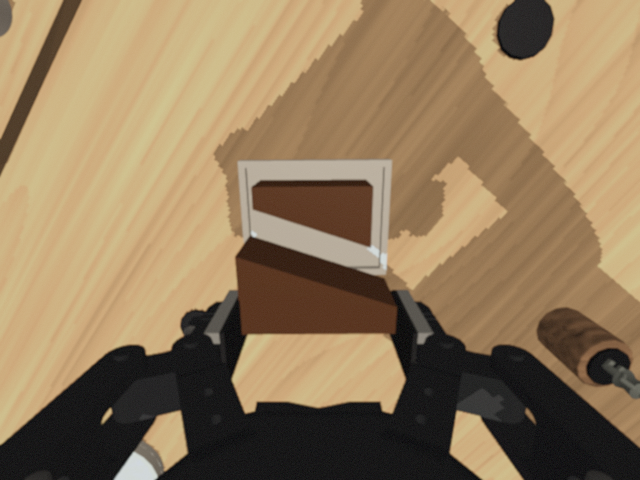

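View pics/s8.png

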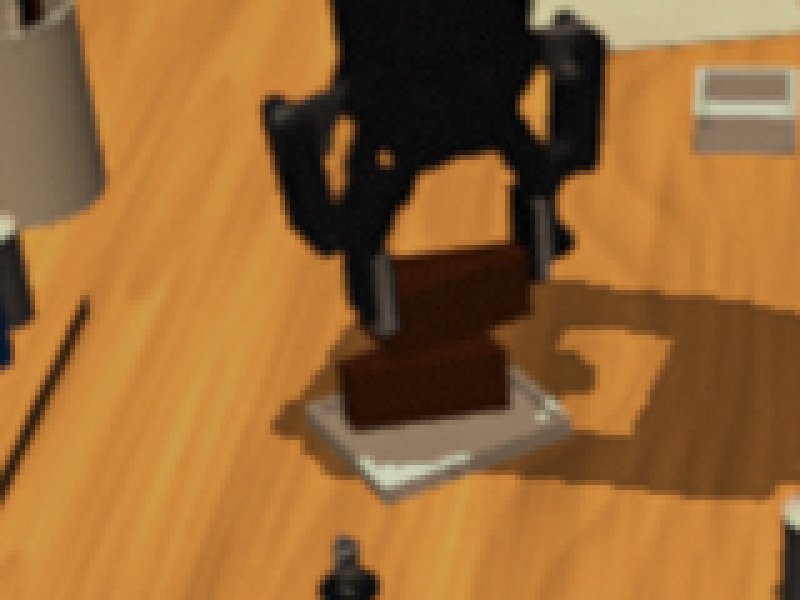

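Run:
```python
from m import *
c=robot.capture("wrist")
a=np.radians(36.7);Rm=np.array([[np.cos(a),-np.sin(a)],[np.sin(a),np.cos(a)]])
f=lambda px,z:((plane(c,px,z)[:,:2]*1000-[637,-115.4])@Rm).round(1).tolist()
print("A",f([[253,187],[372,187],[372,249],[253,210]],.034))
print("B",f([[237,256],[240,333],[397,332],[397,303]],.0898))
print("tray far rim, right",f([[238,161],[391,161]],.009))
```

```text
A [[32.9, -25.8], [-30.7, -25.4], [-32.0, 9.5], [33.6, -13.3]]
B [[30.2, -6.6], [31.6, 28.0], [-34.8, 28.0], [-34.0, 14.4]]
tray far rim, right [[45.6, -37.7], [-45.3, -37.2]]
```

Held wedge is parallel and head to tail, with about 5 mm between the slopes. Small correction, then lower.

```bash
python3 -m creep '[[[0.06,-0.05,0.7,0,0,0],[0,0,0.7,0,0,0],[0,0,0.4,0,0,0],[0,0,0.15,0,0,0],[0,0,0.1,0,0,0],[0,0,0,0,0,0],[0,0,0,0,0,0]]]'; python3 go.py .6242 -.0978 .0396 -143.3
python3 - <<'E'
from m import *
c=robot.capture("wrist"); cv2.imwrite("pics/wr9.png",c["color"][:,:,::-1])
E
```

```text
clock: 22.63
tool_pos: [0.6259, -0.0993, 0.0487]
ee_rot: [0.893, -0.45, 0.001, -0.0]
force: [-0.2, 0.1, -0.5]
gripper_width: 0.0627
t 22.63 tcp [625.9 -99.3  48.7] jawyaw -143.5 j6 2.31 shift [-0.09  0.02  0.37] turn [-0.01 -0.01 -0.04] w 62.7 F [-0.2  0.1 -0.5]
```

View pics/wr9.png

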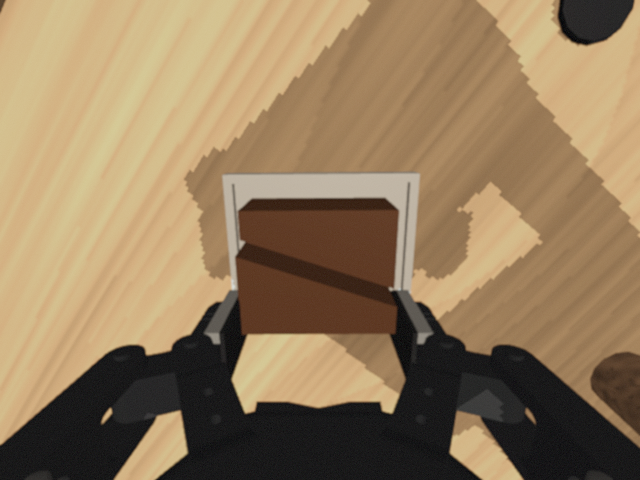

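```bash
python3 -m creep '[[[-0.05,0,0,0,0,0],[0,0,0.15,0,0,0],[0,0,0.1,0,0,0],[0,0,0,0,0,0],[0,0,0,0,0,0]]]'; python3 -m creep '[[[0,0,0.08,0,0,0],[0,0,0.04,0,0,0],[0,0,0,0,0,0],[0,0,0,0,0,0]]]'; python3 go.py .6242 -.0978 .0396 -143.3
```

```text
clock: 23.1
tool_pos: [0.6246, -0.0981, 0.0413]
ee_rot: [0.893, -0.45, -0.0, 0.0]
force: [0.2, 0.2, -0.3]
gripper_width: 0.0631
clock: 23.43
tool_pos: [0.6251, -0.0982, 0.0396]
ee_rot: [0.893, -0.45, 0.0, -0.0]
force: [-3.9, 0.7, 10.0]
gripper_width: 0.0628
t 23.43 tcp [625.1 -98.2  39.6] jawyaw -143.5 j6 2.31 shift [-0.03  0.02  0.  ] turn [-0.   -0.01 -0.04] w 62.8 F [-3.9  0.7 10. ]
```

```bash
python3 -m creep '[[[0,0,0,0,0,0],[0,0,0,0,0,0],[0,0,0,0,0,0],[0,0,0,0,0,0],[0,0,-0.3,0,0,0],[0,0,-0.8,0,0,0],[0,0,-1,0,0,0],[0,0,-1,0,0,0],[0,0,-0.6,0,0,0],[0,0,0,0,0,0]]]' -1; python3 go.py .4502 -.1544 .135 -143.5;python3 - <<'E'
from m import *
c=robot.capture("wrist"); cv2.imwrite("pics/wr10.png",c["color"][:,:,::-1])
E
```

```text
clock: 24.27
tool_pos: [0.6261, -0.0984, 0.1354]
ee_rot: [0.893, -0.45, 0.003, -0.001]
force: [0.1, -0.4, 0.2]
gripper_width: 0.0854
t 24.27 tcp [626.1 -98.4 135.4] jawyaw -143.5 j6 2.31 shift [-2.38  6.99 -0.02] turn [-0.04 -0.05 -0.  ] w 85.4 F [ 0.1 -0.4  0.2]
```

View pics/wr10.png

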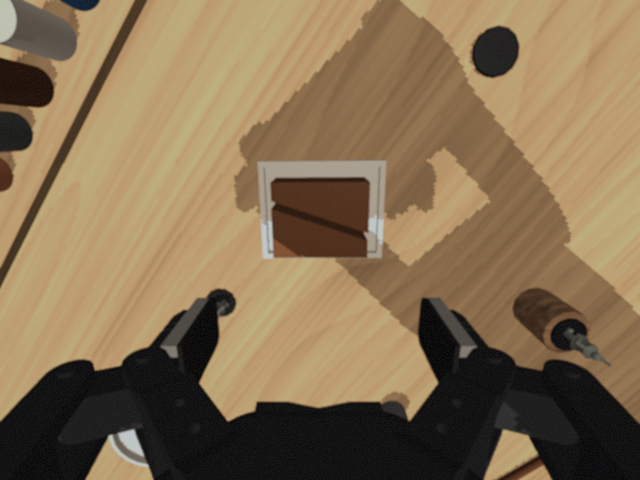

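Both wedges lie flat, squared and head to tail: corners (272,180), (369,180), (272,257), (367,257) inside the tray. Next is the corked figure.

```bash
python3 -m creep '[[[-0.3,0.9,0,0,0,0],[-0.3,0.9,0,0,0,0],[-0.3,0.9,0,0,0,0],[-0.3,0.9,0,0,0,0],[-0.3,0.9,0,0,0,0],[-0.3,0.9,0,0,0,0],[-0.3,0.9,0,0,0,0],[-0.2,0.5,0,0,0,0],[-0.08,0.19,0,0,0,-0.5],[0,0,0,0,0,-1]]]'; python3 -m creep '[[[0,0,0,0,0,-1],[0,0,0,0,0,-1],[0,0,0,0,0,-1],[0,0,0,0,0,-1],[0,0,0,0,0,-1],[0,0,0,0,0,-1],[0,0,0,0,0,-1],[0,0,0,0,0,-1],[0,0,0,0,0,-0.5],[0,0,0,0,0,0]]]'; python3 go.py .4502 -.1544 .040 -93.5;python3 - <<'E'
from m import *
c=robot.capture("wrist"); im=c["color"][:,:,::-1].copy()
for z in (.042,0):
  p=proj(c,[.4502,-.1544,z])[0]; cv2.circle(im,tuple(int(x) for x in p),3,(0,255,0),1)
cv2.imwrite("pics/wr11.png",im)
E
```

```text
clock: 25.15
tool_pos: [0.4475, -0.1544, 0.1299]
ee_rot: [0.92, -0.391, -0.001, 0.0]
force: [0.2, -0.6, 0.5]
gripper_width: 0.0851
clock: 25.98
tool_pos: [0.4485, -0.154, 0.1298]
ee_rot: [1.0, -0.03, -0.001, -0.0]
force: [-0.4, -0.4, 0.8]
gripper_width: 0.0854
t 25.98 tcp [ 448.5 -154.   129.8] jawyaw -93.4 j6 1.25 shift [0.08 0.01 3.59] turn [-0.01  0.02  0.02] w 85.4 F [-0.4 -0.4  0.8]
```

View pics/wr11.png

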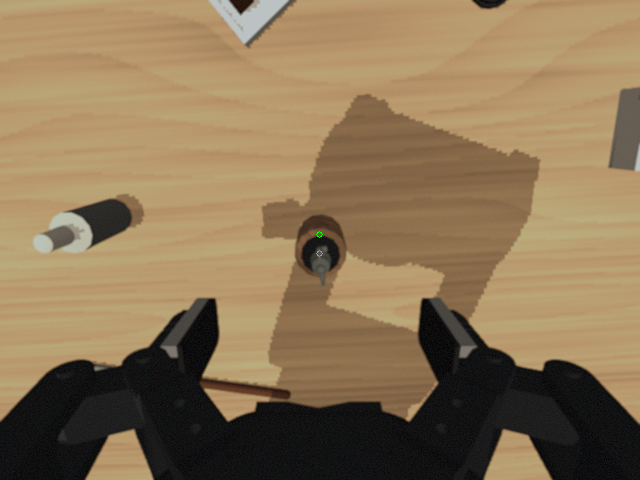

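```bash
python3 -m creep '[[[0.06,0.03,0.7,0,0,0],[0,0,0.8,0,0,0],[0,0,0.8,0,0,0],[0,0,0.7,0,0,0],[0,0,0.4,0,0,0],[0,0,0.15,0,0,0],[0,0,0,0,0,0]]]'; python3 -m creep '[[[0,0,0,0,0,0],[0,0,0,0,0,0],[0,0,0,0,0,0],[0,0,0,0,0,0],[0,0,0,0,0,0],[0,0,0,0,0,0],[0,0,0,0,0,0],[0,0,0,0,0,0],[0,0,0,0,0,0]]]' 1 30; python3 go.py .640 .147 .14 -93.5
```

```text
clock: 26.62
tool_pos: [0.45, -0.1549, 0.0416]
ee_rot: [1.0, -0.031, -0.001, -0.0]
force: [0.2, -0.8, 0.6]
gripper_width: 0.0855
clock: 27.37
tool_pos: [0.4507, -0.1551, 0.0431]
ee_rot: [1.0, -0.031, 0.0, 0.0]
force: [-2.3, 0.4, 7.3]
gripper_width: 0.0329
t 27.37 tcp [ 450.7 -155.1   43.1] jawyaw -93.5 j6 1.25 shift [  6.82 -12.53  -3.87] turn [ 0.   -0.01 -0.  ] w 32.9 F [-2.3  0.4  7.3]
```

```bash
python3 -m creep '[[[0,0,-0.4,0,0,0],[0,0,-0.8,0,0,0],[0,0,-1,0,0,0],[0,0,-1,0,0,0],[0,0,-0.6,0,0,0],[0.2,-0.4,-0.1,0,0,0],[0.4,-0.8,0,0,0,0],[0.5,-0.9,0,0,0,0],[0.5,-0.9,0,0,0,0],[0.5,-0.9,0,0,0,0]]]';python3 -m creep '[[[0.5,-0.9,0,0,0,0],[0.5,-0.9,0,0,0,0],[0.5,-0.9,0,0,0,0],[0.5,-0.9,0,0,0,0],[0.5,-0.9,0,0,0,0],[0.5,-0.9,0,0,0,0],[0.5,-0.9,0,0,0,0],[0.5,-0.9,0,0,0,0],[0.4,-0.6,0,0,0,0],[0.2,-0.3,0,0,0,0]]]'; python3 go.py .640 .147 .0471 -93.5
```

```text
clock: 28.2
tool_pos: [0.5091, -0.0593, 0.1395]
ee_rot: [1.0, -0.031, -0.0, -0.0]
force: [0.3, -0.7, -0.4]
gripper_width: 0.0329
clock: 29.03
tool_pos: [0.6364, 0.1366, 0.139]
ee_rot: [1.0, -0.03, -0.001, -0.0]
force: [0.7, -0.1, 0.2]
gripper_width: 0.0331
t 29.03 tcp [636.4 136.6 139. ] jawyaw -93.4 j6 1.8 shift [ 0.12 -0.42  3.67] turn [-0.    0.01  0.01] w 33.1 F [ 0.7 -0.1  0.2]
```

```bash
python3 -m creep '[[[0.05,-0.25,0.3,0,0,0],[0,-0.1,0.7,0,0,0],[0,0,0.8,0,0,0],[0,0,0.8,0,0,0],[0,0,0.4,0,0,0],[0,0,0,0,0,0],[0,0,0,0,0,0]]]'; python3 go.py .640 .147 .0471 -93.5
python3 - <<'E'
from m import *
c=robot.capture("wrist"); cv2.imwrite("pics/wr12.png",c["color"][:,:,::-1])
c=robot.capture("side"); crop(c,180,200,340,320,5,"pics/s12.png")
E
```

```text
clock: 29.62
tool_pos: [0.6374, 0.1425, 0.0648]
ee_rot: [1.0, -0.031, -0.0, 0.0]
force: [-0.2, 0.5, 0.1]
gripper_width: 0.0328
t 29.62 tcp [637.4 142.5  64.8] jawyaw -93.5 j6 1.81 shift [ 0.09 -0.19  0.71] turn [ 0.    0.01 -0.01] w 32.8 F [-0.2  0.5  0.1]
```

View pics/wr12.png

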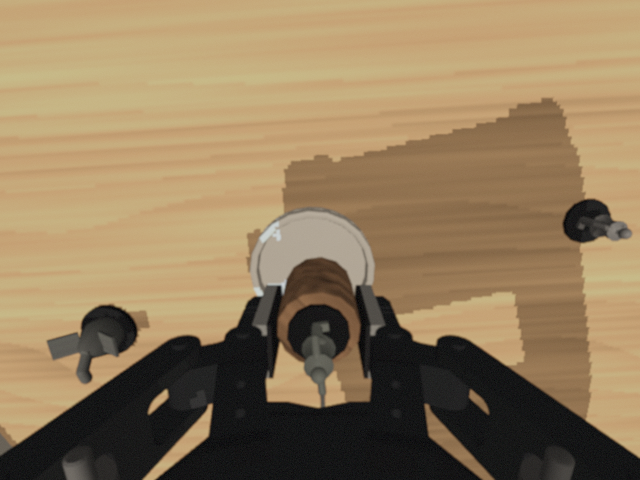

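View pics/s12.png

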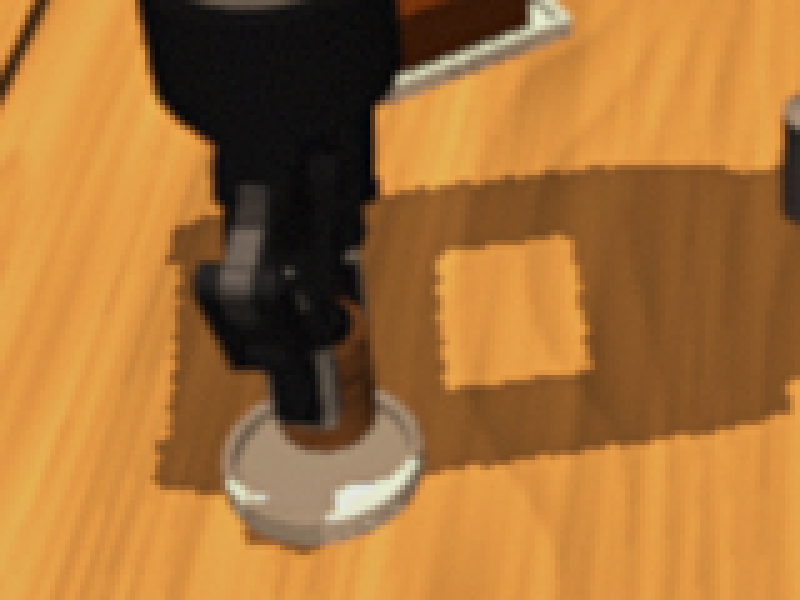

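Cork is upright above the stand. I'll shift the remaining 5 mm and lower gently.

```bash
python3 -m creep '[[[0.08,-0.18,0.2,0,0,0],[0,0,0.2,0,0,0],[0,0,0.15,0,0,0],[0,0,0.05,0,0,0],[0,0,0,0,0,0],[0,0,0,0,0,0]]]'; python3 go.py .640 .147 .0471 -93.5
```

```text
clock: 30.22
tool_pos: [0.64, 0.1472, 0.0497]
ee_rot: [1.0, -0.031, -0.0, 0.0]
force: [-0.2, -0.8, -0.4]
gripper_width: 0.0331
t 30.22 tcp [640.  147.2  49.7] jawyaw -93.5 j6 1.82 shift [0.   0.01 0.11] turn [ 0.  0. -0.] w 33.1 F [-0.2 -0.8 -0.4]
```

```bash
python3 -m creep '[[[0,0,0.06,0,0,0],[0,0,0.05,0,0,0],[0,0,0,0,0,0],[0,0,0,0,0,0]]]'; python3 go.py .640 .147 .0471 -93.5
```

```text
clock: 30.55
tool_pos: [0.6401, 0.1471, 0.0471]
ee_rot: [1.0, -0.031, 0.0, -0.0]
force: [-0.1, -0.6, -0.1]
gripper_width: 0.033
t 30.55 tcp [640.1 147.1  47.1] jawyaw -93.5 j6 1.82 shift [-0.    0.01  0.  ] turn [-0. -0. -0.] w 33.0 F [-0.1 -0.6 -0.1]
```

```bash
python3 -m creep '[[[0,0,0.03,0,0,0],[0,0,0.02,0,0,0],[0,0,0,0,0,0]]]'; python3 go.py .640 .147 .0471 -93.5
```

```text
clock: 30.8
tool_pos: [0.6403, 0.1472, 0.0471]
ee_rot: [1.0, -0.031, 0.0, -0.0]
force: [-5.5, -0.9, 11.9]
gripper_width: 0.0329
t 30.8 tcp [640.3 147.2  47.1] jawyaw -93.5 j6 1.82 shift [-0.01  0.01 -0.  ] turn [-0.   -0.01 -0.  ] w 32.9 F [-5.5 -0.9 11.9]
```

Contact with the stand floor. Release and rise.

```bash
python3 -m creep '[[[0,0,-0.02,0,0,0],[0,0,0,0,0,0],[0,0,0,0,0,0],[0,0,0,0,0,0],[0,0,0,0,0,0],[0,0,-0.4,0,0,0],[0,0,-0.9,0,0,0],[0,0,-1,0,0,0],[0,0,-1,0,0,0],[0,0,-0.5,0,0,0]]]' -1; python3 go.py .474 -.0022 .140 -93.5
python3 - <<'E'
from m import *
c=robot.capture("wrist"); cv2.imwrite("pics/wr13.png",c["color"][:,:,::-1])
E
```

```text
clock: 31.63
tool_pos: [0.6408, 0.1473, 0.1454]
ee_rot: [1.0, -0.031, 0.002, -0.0]
force: [1.0, 1.0, 0.7]
gripper_width: 0.0854
t 31.63 tcp [640.8 147.3 145.4] jawyaw -93.5 j6 1.82 shift [-6.29  6.38  0.19] turn [-0.01 -0.04 -0.  ] w 85.4 F [1.  1.  0.7]
```

View pics/wr13.png

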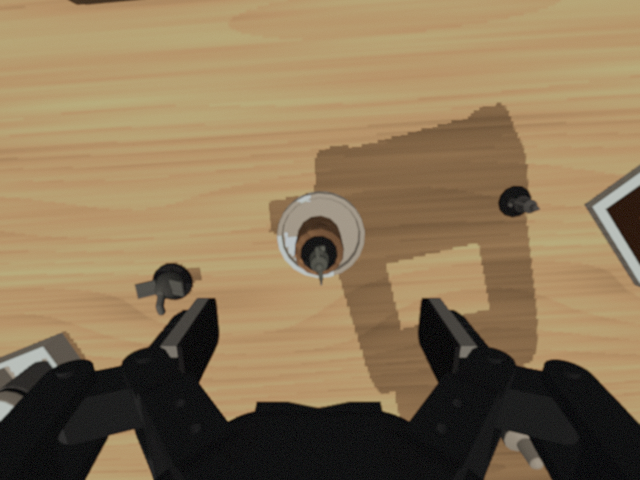

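The corked figure stands centred in the dish (cork at (319,248)) and the sentry at (515,202) is untouched. Now the bottle.

```bash
python3 -m creep '[[[-0.4,0.4,0,0,0,0],[-0.8,0.8,0,0,0,0],[-0.9,0.9,0,0,0,0],[-0.9,0.9,0,0,0,0],[-0.9,0.9,0,0,0,0],[-0.9,0.9,0,0,0,0],[-0.8,0.8,0,0,0,0],[-0.5,0.5,0,0,0,0],[-0.19,0.28,0,0,0,0],[0,0,0,0,0,0]]]'; python3 go.py .474 -.0022 .051 -93.5
python3 - <<'E'
from m import *
c=robot.capture("wrist"); im=c["color"][:,:,::-1].copy()
for z in (.048,0):
  p=proj(c,[.474,-.0022,z])[0]; cv2.circle(im,tuple(int(x) for x in p),3,(0,255,0),1)
cv2.imwrite("pics/wr14.png",im)
E
```

```text
clock: 32.52
tool_pos: [0.4727, -0.0032, 0.1414]
ee_rot: [1.0, -0.031, 0.0, 0.0]
force: [0.3, 0.3, 0.6]
gripper_width: 0.0858
t 32.52 tcp [472.7  -3.2 141.4] jawyaw -93.6 j6 1.57 shift [ 0.05 -0.04  3.61] turn [ 0.   -0.01 -0.02] w 85.8 F [0.3 0.3 0.6]
```

View pics/wr14.png

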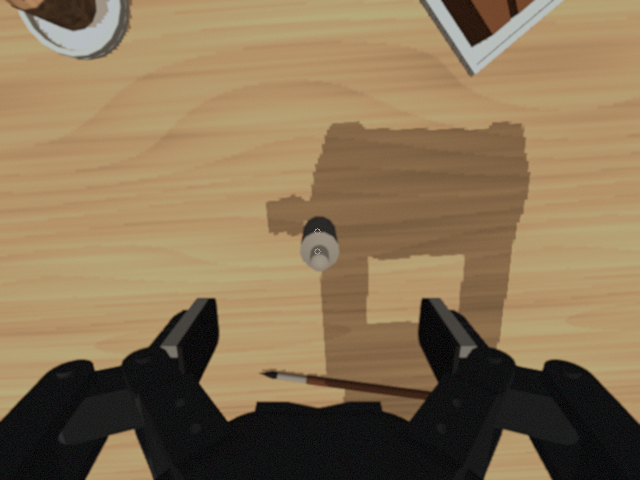

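```bash
python3 -m creep '[[[0.04,-0.02,0.7,0,0,0],[0,0,0.8,0,0,0],[0,0,0.8,0,0,0],[0,0,0.7,0,0,0],[0,0,0.4,0,0,0],[0,0,0.18,0,0,0],[0,0,0,0,0,0]]]'; python3 -m creep '[[[0,0,0,0,0,0],[0,0,0,0,0,0],[0,0,0,0,0,0],[0,0,0,0,0,0],[0,0,0,0,0,0],[0,0,0,0,0,0],[0,0,0,0,0,0],[0,0,0,0,0,0],[0,0,0,0,0,0],[0,0,0,0,0,0]]]' 1 25; python3 go.py .5153 -.387 .14 -93.5
```

```text
clock: 33.15
tool_pos: [0.4744, -0.0015, 0.051]
ee_rot: [1.0, -0.03, -0.001, -0.0]
force: [-0.3, -0.2, -0.1]
gripper_width: 0.0853
clock: 33.98
tool_pos: [0.4746, -0.002, 0.0522]
ee_rot: [1.0, -0.031, 0.0, 0.0]
force: [-0.3, 0.1, 5.2]
gripper_width: 0.025
t 33.98 tcp [474.6  -2.   52.2] jawyaw -93.5 j6 1.57 shift [ 2.57 15.27 -3.51] turn [ 0.   -0.01 -0.  ] w 25.0 F [-0.3  0.1  5.2]
```

```bash
python3 -m creep '[[[0,0,-0.4,0,0,0],[0,0,-0.8,0,0,0],[0,0,-1,0,0,0],[0,0,-0.9,0,0,0],[0,0.4,-0.4,0,0,0],[0.1,0.9,0,0,0,0],[0.2,1,0,0,0,0],[0.2,1,0,0,0,0],[0.2,1,0,0,0,0],[0.2,1,0,0,0,0]]]';python3 -m creep '[[[0.2,1,0,0,0,0],[0.2,1,0,0,0,0],[0.2,1,0,0,0,0],[0.2,1,0,0,0,0],[0.2,1,0,0,0,0],[0.2,1,0,0,0,0],[0.2,1,0,0,0,0],[0.2,1,0,0,0,0],[0.1,1,0,0,0,0],[0,0.6,0,0,0,0]]]'; python3 go.py .5153 -.387 .0562 -93.5
```

```text
clock: 34.82
tool_pos: [0.4882, -0.1373, 0.1391]
ee_rot: [1.0, -0.031, -0.0, -0.0]
force: [1.2, -0.1, -0.3]
gripper_width: 0.025
clock: 35.65
tool_pos: [0.5157, -0.3802, 0.1387]
ee_rot: [1.0, -0.031, -0.0, -0.0]
force: [-0.1, 0.0, -0.7]
gripper_width: 0.0253
t 35.65 tcp [ 515.7 -380.2  138.7] jawyaw -93.6 j6 0.96 shift [0.   0.27 3.3 ] turn [-0.    0.01 -0.01] w 25.3 F [-0.1  0.  -0.7]
```

```bash
python3 -m creep '[[[0,0.22,0.4,0,0,0],[0,0,0.8,0,0,0],[0,0,0.6,0,0,0],[0,0,0.2,0,0,0],[0,0,0,0,0,0],[0,0,0,0,0,0]]]'; python3 go.py .5153 -.387 .0562 -93.5
python3 - <<'E'
from m import *
c=robot.capture("wrist"); im=c["color"][:,:,::-1].copy()
for q in ((-26,-26),(26,-26),(26,26),(-26,26)):
  p=proj(c,[.5153+q[0]/1e3,-.387+q[1]/1e3,.022])[0]; cv2.circle(im,tuple(int(x) for x in p),3,(0,255,0),1)
cv2.imwrite("pics/wr15.png",im)
c=robot.capture("side"); crop(c,260,80,420,200,5,"pics/s15.png")
E
```

```text
clock: 36.15
tool_pos: [0.516, -0.3827, 0.0894]
ee_rot: [1.0, -0.03, -0.0, -0.0]
force: [-0.2, 0.1, -0.1]
gripper_width: 0.025
t 36.15 tcp [ 516.  -382.7   89.4] jawyaw -93.5 j6 0.95 shift [-0.02  0.17  1.33] turn [-0.  0.  0.] w 25.0 F [-0.2  0.1 -0.1]
```

View pics/wr15.png

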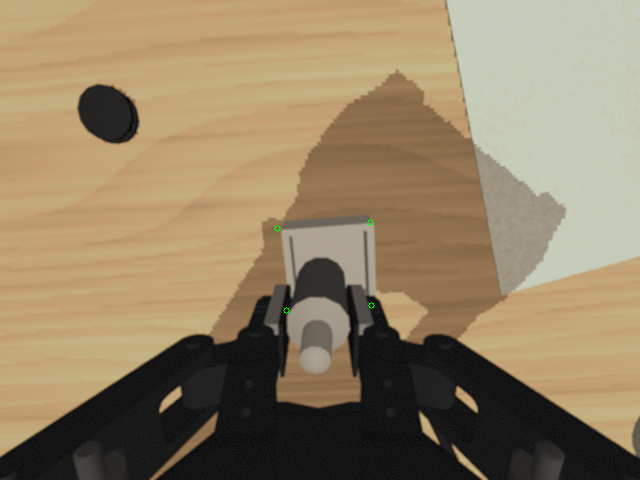

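View pics/s15.png

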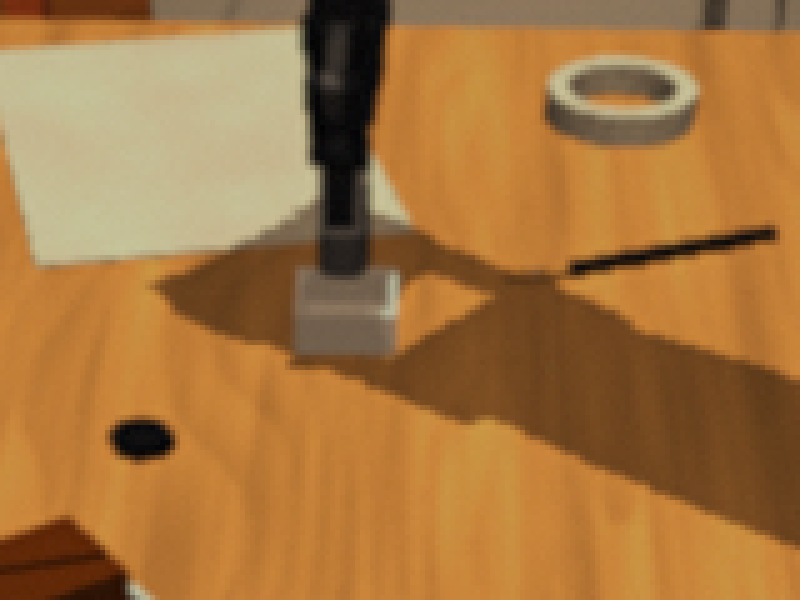

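The bin rim shows ~5 px (2.5 mm) further toward −y than predicted, so I aim for y = −0.389.

```bash
python3 -m creep '[[[0,0.2,0.2,0,0,0],[-0.02,0.07,0.4,0,0,0],[0,0,0.4,0,0,0],[0,0,0.15,0,0,0],[0,0,0,0,0,0],[0,0,0,0,0,0]]]'; python3 go.py .5153 -.389 .0562 -93.5
```

```text
clock: 36.75
tool_pos: [0.5149, -0.3898, 0.06]
ee_rot: [1.0, -0.031, -0.0, -0.0]
force: [-0.2, 0.3, -0.5]
gripper_width: 0.0249
t 36.75 tcp [ 514.9 -389.8   60. ] jawyaw -93.5 j6 0.94 shift [ 0.01 -0.03  0.15] turn [-0.01  0.01 -0.  ] w 24.9 F [-0.2  0.3 -0.5]
```

```bash
python3 -m creep '[[[0,0,0.1,0,0,0],[0,0,0.05,0,0,0],[0,0,0.02,0,0,0],[0,0,0,0,0,0],[0,0,0,0,0,0]]]'; python3 go.py .5153 -.389 .0562 -93.5
```

```text
clock: 37.17
tool_pos: [0.5151, -0.3899, 0.0564]
ee_rot: [1.0, -0.031, 0.0, 0.0]
force: [0.4, 0.2, -0.8]
gripper_width: 0.0252
t 37.17 tcp [ 515.1 -389.9   56.4] jawyaw -93.5 j6 0.94 shift [ 0.01 -0.04  0.01] turn [ 0. -0. -0.] w 25.2 F [ 0.4  0.2 -0.8]
```

```bash
python3 -m creep '[[[0,0,0.03,0,0,0],[0,0,0,0,0,0]]]'; python3 -m creep '[[[0,0,0,0,0,0],[0,0,0,0,0,0],[0,0,0,0,0,0],[0,0,0,0,0,0],[0,0,0,0,0,0],[0,0,-0.4,0,0,0],[0,0,-0.9,0,0,0],[0,0,-1,0,0,0],[0,0,-1,0,0,0],[0,0,-1,0,0,0]]]' -1; python3 -m creep '[[[-1,0,-1,0,0,0],[-1,0,-1,0,0,0],[-1,0,-1,0,0,0],[-1,0,-1,0,0,0],[-1,0,0,0,0,0],[-1,0,0,0,0,0],[0,0,0,0,0,0],[0,0,0,0,0,0]]]'
python3 - <<'E'
from m import *
c=robot.capture("top"); crop(c,145,165,305,285,5,"pics/fa.png"); crop(c,300,150,500,300,4,"pics/fb.png")
s=robot.capture("side"); crop(s,220,90,400,225,4,"pics/fc.png"); crop(s,200,210,400,470,2,"pics/fd.png")
E
```

```text
clock: 37.33
tool_pos: [0.5154, -0.3901, 0.0563]
ee_rot: [1.0, -0.031, 0.0, 0.0]
force: [-0.4, 0.3, 4.3]
gripper_width: 0.0253
clock: 38.17
tool_pos: [0.515, -0.3899, 0.1651]
ee_rot: [1.0, -0.031, 0.0, 0.0]
force: [-0.8, -0.1, 0.4]
gripper_width: 0.0851
clock: 38.83
tool_pos: [0.3646, -0.3808, 0.2643]
ee_rot: [1.0, -0.031, 0.001, 0.001]
force: [0.6, -0.9, -0.4]
gripper_width: 0.0852
```

View pics/fa.png

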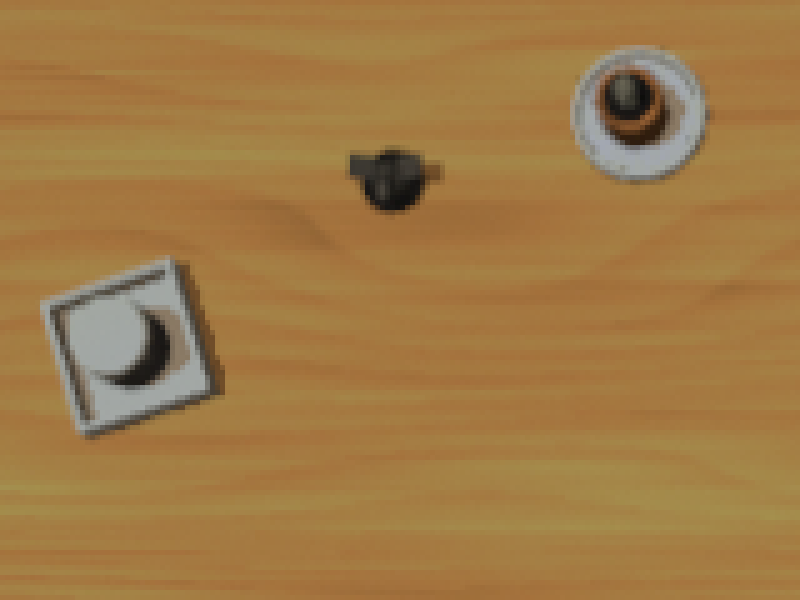

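View pics/fb.png

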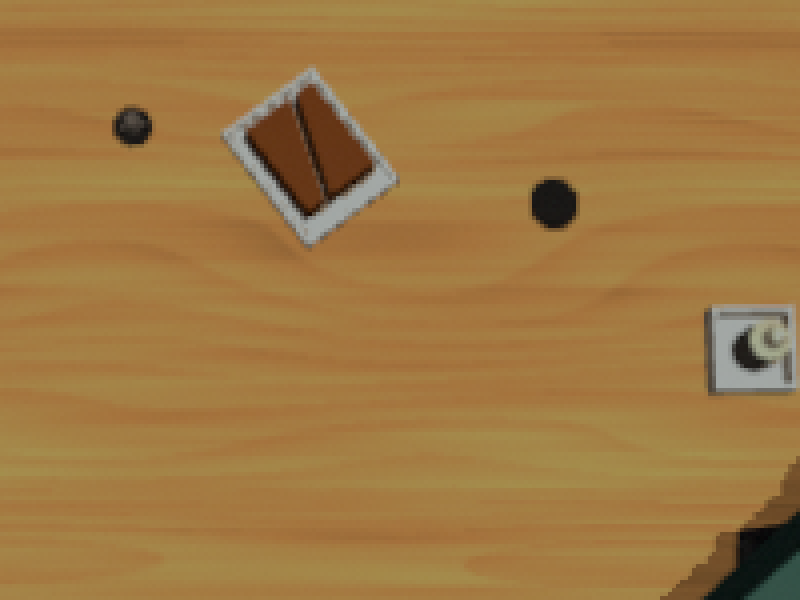

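View pics/fc.png

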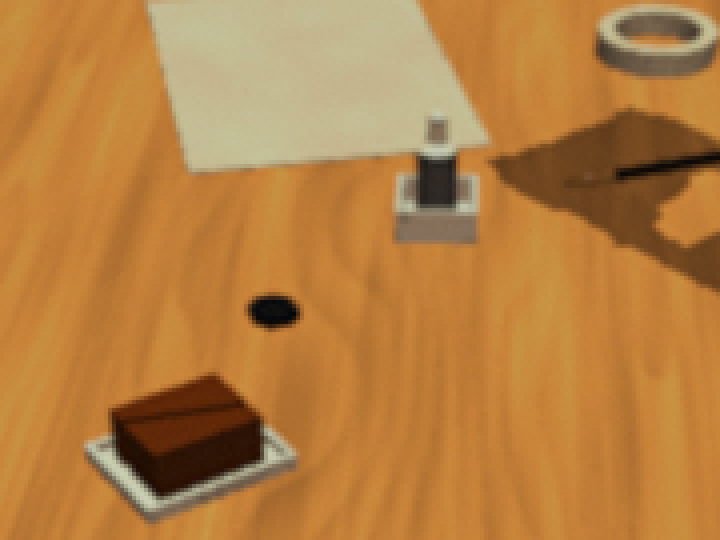

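View pics/fd.png

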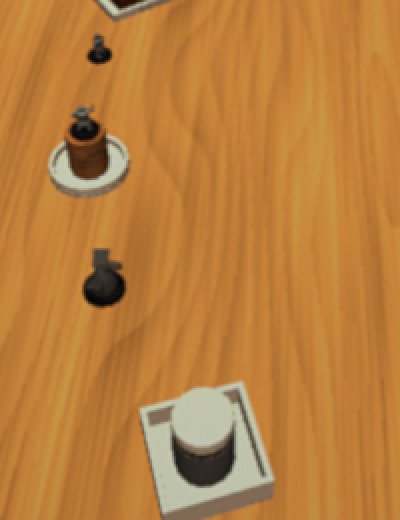

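Run:
```python
from m import *
c=robot.capture("top"); s=robot.capture("side")
for n,cam,seed in (("top",c,(377,188)),("side",s,(265,195))):
    r,g=[cam["color"][...,i].astype(int) for i in (0,1)]
    m=(r<130)&(g<65)&(r-g>20); mm=np.zeros_like(m); mm[seed[1]-25:seed[1]+25,seed[0]-30:seed[0]+30]=m[seed[1]-25:seed[1]+25,seed[0]-30:seed[0]+30]
    if n=="top": mm=cv2.morphologyEx(mm.astype(np.uint8),cv2.MORPH_CLOSE,np.ones((3,3)))>0; mm&=r>60
    k,st=comp(mm,seed); w=plane(cam,k,.034)[:,:2].astype(np.float32)*1000; print("wedges",n,cv2.minAreaRect(w))
def circ(n,cam,seed,m,z):
    k,st=comp(m,seed); w=plane(cam,k,z)[:,:2].astype(np.float32)*1000; print(n,cv2.minEnclosingCircle(w))
circ("sent",c,(333,181),c["color"].max(2)<60,.003)
circ("mini",c,(270,185),c["color"].max(2)<60,.048)
circ("mini",s,(243,275),s["color"].max(2)<60,.048)
```

```text
wedges top ((631.387939453125, -106.70336151123047), (62.78493881225586, 32.70792007446289), 34.14531707763672)
wedges side ((633.2763671875, -97.25296783447266), (75.50703430175781, 81.05440521240234), 36.67766571044922)
sent ((657.3978271484375, -4.894887924194336), 11.031664848327637)
mini ((640.4547119140625, 147.52877807617188), 11.624361991882324)
mini ((640.0108032226562, 145.09608459472656), 14.806787490844727)
```

```bash
python3 -c "
from cell import robot
print(robot.sign_off()); print(robot.observe()['clock'])"
```

```text
the job is handed in; nothing more can be done
None
the job is handed in; nothing more can be done
```

I put all five things in their places and handed the job in at about 39 s of the 128 s allowed; no verdict was reported.

| Item | Last check |
|---|---|
| Jar | Looks upright in the larger bin, in the top and side views; position in the bin not measured. |
| Bottle | Looks upright in the small bin. I shifted the drop by about 2 mm because the wrist view showed the bin further towards −y than the first estimate. Final position not measured. |
| Corked figure | Upright on the stand, within about 1 mm of its centre in the top view. In the side view it comes out about 2.5 mm off. |
| Wedges | Flat in the tray, head to tail and squared up with it, sloping sides facing with a gap of about 3–5 mm. Second wedge measured at x +0.6, y +10.4 mm from the tray centre. First wedge about x +0.9, y −8 mm, measured before the second went in. |
| Little grey figure | Measured at its starting position, unmoved. |

- **Wedge checks that failed:** my final top-view measurement picked up only the second wedge. The side-view one took in the wedges' side faces, so I discarded it. The final pictures do show both wedges flat, but the first wedge's numbers are the earlier ones.
- **Forces:** the highest reading at any stop was about 26 N, when the jar touched the floor of its bin.

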